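Finish the pyramid of specimen pots

TASK

Lift the red-lidded reject pot out of the upper row of the pot pyramid and drop it into the yellow basin. Then take the two blue-lidded pots from the slanted wire drainer and finish the pyramid, setting them down by feel, gently, without pressing on the pile or dropping them: saddle one into the gap the reject left, and the other on top between the two upper pots, all lying level and with their ends in line with the others. Leave the other pots in their places and do not disturb the caliper or the shells.

Things in the scene. Friction and masses are not known exactly. Their poses are not given: they have to be found in the camera images.
- rack: fixed grey grooved rack, 52 (x) by 164 mm (y), floor 6 mm thick, ribs 8 mm above it. Origin: centre of underside, z up. Pots lie along its x with their middles at z = 28 (bottom row, y = -46, 0, 46), z = 65.5 (upper row, y = -23, 23) and z = 103 mm (top, y = 0, missing). Upper pots stand 2 mm apart: hold them by their two free ends, not round the belly
- base1: bottom row, in the groove at y = -46 mm: amber specimen pot with a blue lid, 44 mm diameter (lid, body bead alike), 58 mm long, about 0.11 kg. Origin at its middle; its x axis runs along the pot from base to lid
- base2: bottom row, in the middle groove: amber specimen pot with a blue lid, 44 mm diameter (lid, body bead alike), 58 mm long, about 0.11 kg. Origin at its middle; its x axis runs along the pot from base to lid
- base3: bottom row, in the groove at y = +46 mm: amber specimen pot with a blue lid, 44 mm diameter (lid, body bead alike), 58 mm long, about 0.11 kg. Origin at its middle; its x axis runs along the pot from base to lid
- mate: the good pot already in the upper row, in either gap: amber specimen pot with a blue lid, 44 mm diameter (lid, body bead alike), 58 mm long, about 0.11 kg. Origin at its middle; its x axis runs along the pot from base to lid
- reject: the reject in the other gap of the upper row: same pot, but with a red lid and red body. Origin at its middle; its x axis runs along the pot from base to lid, along the rack's x
- drainer: fixed green plate 130 x 180 x 8 mm with two steel wire cradles at its y = -40 and +40 mm, sloping up 32 degrees to its +x. Origin: centre of underside, z up. Each pot lies on two 6 mm wires, middle 95 mm above the bench, base stopped by two 6 mm pegs, 32 mm clear between, tops 3 mm above the pot's axis; both pot ends are free to be gripped
- pot1: good pot in the cradle at the drainer's y = -40 mm, x axis raised 32 degrees (lid end up): amber specimen pot with a blue lid, 44 mm diameter (lid, body bead alike), 58 mm long, about 0.11 kg. Origin at its middle; its x axis runs along the pot from base to lid
- pot2: good pot in the cradle at the drainer's y = +40 mm, x axis raised 32 degrees (lid end up): amber specimen pot with a blue lid, 44 mm diameter (lid, body bead alike), 58 mm long, about 0.11 kg. Origin at its middle; its x axis runs along the pot from base to lid
- basin: yellow round plastic basin fixed to the bench, 85 mm high, outer radius 85 mm at the foot and 115 mm at the rim, wall 4 mm, inner floor 5 mm up. Origin at the centre of its underside
- caliper: steel caliper with black slide lying flat on the bench, 170 mm long, 12 mm high. Leave alone. Origin at the underside of its middle; y along it
- shell1: reddish brown whelk shell, 64 mm long, 27 mm high. Leave alone. Origin at its underside, x along it
- shell2: light brown whelk shell, 64 mm long, 27 mm high. Leave alone. Origin at its underside, x along it
Things that resemble listed ones, but are neither listed nor needed, are in the scene too. Of the things like the reject, leave any that is purple; of the rest the smaller one is meant. Leave any turquoise look-alike of the pot1 alone.

How it is judged (in metres and radians):
On the way, in this order (a step that is already met when the one before it is completed fails the run):
1. the reject lies in the basin, let go (horizontal distance between reject and basin below 0.095 m and height (world z) of reject below 0.075 m and contact force between reject and the fingers below 0.05 N), for 0.2 s.
2. a pot from the drainer lies saddled in the freed gap, let go (((((x of pot1 in the frame of rack between -0.01 and 0.01 m and z of pot1 in the frame of rack between 0.0605 and 0.0705 m and angle between the x axis of each of pot1, mate and the x axis of rack, either way round below 0.15 rad and y of pot1 in the frame of rack between 0.017 and 0.029 m and x of mate in the frame of rack between -0.01 and 0.01 m and z of mate in the frame of rack between 0.0605 and 0.0705 m and y of mate in the frame of rack between -0.029 and -0.017 m) or (x of pot1 in the frame of rack between -0.01 and 0.01 m and z of pot1 in the frame of rack between 0.0605 and 0.0705 m and angle between the x axis of each of pot1, mate and the x axis of rack, either way round below 0.15 rad and y of pot1 in the frame of rack between -0.029 and -0.017 m and x of mate in the frame of rack between -0.01 and 0.01 m and z of mate in the frame of rack between 0.0605 and 0.0705 m and y of mate in the frame of rack between 0.017 and 0.029 m)) and contact force between pot1 and the fingers below 0.05 N) or (((x of pot2 in the frame of rack between -0.01 and 0.01 m and z of pot2 in the frame of rack between 0.0605 and 0.0705 m and angle between the x axis of each of pot2, mate and the x axis of rack, either way round below 0.15 rad and y of pot2 in the frame of rack between 0.017 and 0.029 m and x of mate in the frame of rack between -0.01 and 0.01 m and z of mate in the frame of rack between 0.0605 and 0.0705 m and y of mate in the frame of rack between -0.029 and -0.017 m) or (x of pot2 in the frame of rack between -0.01 and 0.01 m and z of pot2 in the frame of rack between 0.0605 and 0.0705 m and angle between the x axis of each of pot2, mate and the x axis of rack, either way round below 0.15 rad and y of pot2 in the frame of rack between -0.029 and -0.017 m and x of mate in the frame of rack between -0.01 and 0.01 m and z of mate in the frame of rack between 0.0605 and 0.0705 m and y of mate in the frame of rack between 0.017 and 0.029 m)) and contact force between pot2 and the fingers below 0.05 N))), for 0.2 s.
At the end, for the whole second after the job is handed in: Reject in the basin (within 95 mm of its centre, below 75 mm). Bottom pots in their grooves, good pot and a drainer pot in the two upper gaps, the other on top; middles within 10 mm along, 6 mm across, 4/5/6 mm in height (bottom/upper/top), axes within 0.15 rad of the rack x, at rest (horizontal distance between reject and basin below 0.095 m and height (world z) of reject below 0.075 m and linear speed of each of reject, pot1, pot2, mate below 0.02 m/s and x of base1 in the frame of rack between -0.01 and 0.01 m and z of base1 in the frame of rack between 0.024 and 0.032 m and angle between the x axis of each of base1, base2, base3 and the x axis of rack, either way round below 0.15 rad and y of base1 in the frame of rack between -0.052 and -0.04 m and x of base2 in the frame of rack between -0.01 and 0.01 m and z of base2 in the frame of rack between 0.024 and 0.032 m and y of base2 in the frame of rack between -0.006 and 0.006 m and x of base3 in the frame of rack between -0.01 and 0.01 m and z of base3 in the frame of rack between 0.024 and 0.032 m and y of base3 in the frame of rack between 0.04 and 0.052 m and ((((x of pot1 in the frame of rack between -0.01 and 0.01 m and z of pot1 in the frame of rack between 0.0605 and 0.0705 m and angle between the x axis of each of pot1, mate and the x axis of rack, either way round below 0.15 rad and y of pot1 in the frame of rack between 0.017 and 0.029 m and x of mate in the frame of rack between -0.01 and 0.01 m and z of mate in the frame of rack between 0.0605 and 0.0705 m and y of mate in the frame of rack between -0.029 and -0.017 m) or (x of pot1 in the frame of rack between -0.01 and 0.01 m and z of pot1 in the frame of rack between 0.0605 and 0.0705 m and angle between the x axis of each of pot1, mate and the x axis of rack, either way round below 0.15 rad and y of pot1 in the frame of rack between -0.029 and -0.017 m and x of mate in the frame of rack between -0.01 and 0.01 m and z of mate in the frame of rack between 0.0605 and 0.0705 m and y of mate in the frame of rack between 0.017 and 0.029 m)) and x of pot2 in the frame of rack between -0.01 and 0.01 m and z of pot2 in the frame of rack between 0.097 and 0.109 m and angle between the x axis of pot2 and the x axis of rack, either way round below 0.15 rad and y of pot2 in the frame of rack between -0.006 and 0.006 m) or (((x of pot2 in the frame of rack between -0.01 and 0.01 m and z of pot2 in the frame of rack between 0.0605 and 0.0705 m and angle between the x axis of each of pot2, mate and the x axis of rack, either way round below 0.15 rad and y of pot2 in the frame of rack between 0.017 and 0.029 m and x of mate in the frame of rack between -0.01 and 0.01 m and z of mate in the frame of rack between 0.0605 and 0.0705 m and y of mate in the frame of rack between -0.029 and -0.017 m) or (x of pot2 in the frame of rack between -0.01 and 0.01 m and z of pot2 in the frame of rack between 0.0605 and 0.0705 m and angle between the x axis of each of pot2, mate and the x axis of rack, either way round below 0.15 rad and y of pot2 in the frame of rack between -0.029 and -0.017 m and x of mate in the frame of rack between -0.01 and 0.01 m and z of mate in the frame of rack between 0.0605 and 0.0705 m and y of mate in the frame of rack between 0.017 and 0.029 m)) and x of pot1 in the frame of rack between -0.01 and 0.01 m and z of pot1 in the frame of rack between 0.097 and 0.109 m and angle between the x axis of pot1 and the x axis of rack, either way round below 0.15 rad and y of pot1 in the frame of rack between -0.006 and 0.006 m))); the robot touches nothing.
It fails at once if a drainer pot, out of the fingers, falls faster than 0.4 m/s (dropped from over 8 mm) ((contact force between pot1 and the fingers below 0.05 N and linear speed of pot1 above 0.4 m/s) or (contact force between pot2 and the fingers below 0.05 N and linear speed of pot2 above 0.4 m/s)).
It fails at once if a pot of the pyramid that should stay is shifted by more than 12 mm (distance of any of base1, base2, base3, mate from where it was at the start of the episode above 0.012 m).
It fails at once if a drainer pot presses on another pot with more than 20 N (contact force between any of pot1, pot2 and base1 above 20 N or contact force between any of pot1, pot2 and base2 above 20 N or contact force between any of pot1, pot2 and base3 above 20 N or contact force between any of pot1, pot2 and mate above 20 N or contact force between pot1 and pot2 above 20 N).
It fails at once if the caliper or a shell is moved by more than 20 mm (distance of any of caliper, shell1, shell2 from where it was at the start of the episode above 0.02 m).
It also fails if it takes over 67 s, if anything falls off the work surface, if the arm or the gripper's body presses on something with over 40 N, if the wrist force passes 120 N, or if a joint passes its speed limit or range.

ROBOT

A 7-joint arm with a two-finger parallel gripper is mounted at the origin on the work surface. World frame = base frame: x ahead of the robot, y to its left, z up, the work surface at z = 0. Lengths are in m, angles in degrees, forces in N, time in s.
With the tool pointing down it reaches from about 0.425 to 0.875 m from the base axis. Payload 4.7 kg.
Tool frame: the origin (TCP) lies midway between the tips of the shut fingers; the grasp point (between the pads) lies 19 mm behind it (env.hold_point_z is the distance from the TCP to the grasp point, in m); z points along the fingers, y is the line along which they close (so a half turn about z gives the same grasp; the last joint's range is limited). The gripper opens to 87 mm and grips with 3 to 60 N. Pads are 19 mm wide; open, the fingers measure 117 mm over their backs; the gripper's body (75 mm by 190 mm) begins 51 mm behind the grasp point.
Start: joints at [-65.884, 18.392, -4.016, 83.108, 1.295, 78.541, -3.26], TCP at [0.257, 0.597, 0.191] pointing down, gripper open.
Joint ranges: [-163.93, 163.93], [-17.29, 119.83], [-79.2, 71.16], [3.27, 140.29], [-89.18, 269.18], [5.43, 117.66], [-154.24, 154.24]. Speed limits (degrees/s): [147.25, 147.25, 180, 180, 180, 180, 180].

INTERFACE

Orientations are given as a 3x3 rotation matrix whose columns are the frame's x, y, z axes.
In Python, from plant import env gives the robot as it stands.
- The arm moves only by the tool step_arm, never from a script. Its argument "plan" is a list of rows, each an object with "gripper": the finger opening in mm, from 0 to 87; "translation": the shift along the tool's x, y, z in mm, a list of three; "roll": the turn about the tool's z in degrees. In form: [{"gripper": gripper, "translation": [x, y, z], "roll": roll}, ...]. A call has 1 to 8 rows; each row shifts and turns the commanded pose from where the row before left it, along the tool's axes as they then stand; what a row does not reach is not made up. A row lasts 1/8 s, in which the tool goes at most 62.5 mm and 10.7 degrees, less where a joint would pass 70% of its speed; a pose out of reach is approached as far as the arm can. A call with a gripper value outside its range is refused whole. The fingers move at their own pace and stop on an object; the grip force is fixed at half the most. Time passes only in rows, so rows that do not move let the fingers close. It gives the time, the measured TCP pose, the force, the opening and the grip force at its end, in the units of the state.
- env.state(): the state, without advancing time (a new reading comes with each control period).
- env.get_image(name): name is "side" or "top"; returns a dict with "color" (400x640x3 uint8, blue, green, red), "fx", "fy", "cx", "cy" (pixels), "world_from_camera" (4x4, takes a point from camera to world coordinates). Camera axes: x right, y up, looking along -z (the intrinsics and any distortion apply to the point x, -y, -z); pixel columns grow to the right and rows downward; lengths in m; the calibration is good to about 2 mm. A picture is of the moment at which its call begins. There is no depth.
- env.close_job(): hands the job in; it is judged then, once.
Trained networks look in the newest picture that a camera, given by its name, has taken for a name from the list of things; names that differ only in an ending like _2 or _b are one class to them, and where a whole thing is asked for, a point or a joint stands for the part that bears it (a point fixed in the world has none). Each returns a list of dicts, best first, with "confidence" (0 to 1); they miss things now and then, are a little off and sometimes report something else, mostly with a low value. They report only what shows in the picture. A call takes as long as a camera call. They do not tell look-alikes from the thing itself.
- env.cut_out(camera, label): "mask" (400x640 bool, what is visible of it) and "extent" ([left, top, right, bottom] in pixels, round what is visible of it).
The state is a dict: "time": time; "qpos": joint angles; "joint_vel": joint speeds; "effort": joint torques, N m; "position": TCP position; "eef_rot": TCP orientation; "force": force on the tool from outside, world axes, zero at the start; "wrist_torque": the same for the moment, N m; "grip_width": finger opening in m; "grip_force": force on a finger pad.
Only numpy, scipy, OpenCV 4.12 (cv2) and the standard library are available. Lean on these libraries where they do the work, as an engineer would, in place of code of your own. Each camera call takes 0.05 s, during which the arm holds its last target. There are 200 camera calls.

## Working session

There is one attempt and no reset: what is moved stays moved. The work goes in short steps, Python scripts to look and compute and a tool call to move; the robot and the scene stay as the last step left them, time stands still between calls to the robot, and variables do not carry over. Pictures are saved under pics/ and viewed, at most 10 in all, crops included, and the job is handed in when it is done.

Besides the shell and the picture viewer there is one more tool, called after ">>>" in YAML: its name, and indented under it one key for each argument. step_arm: Moves the arm, as the interface text tells. Its arguments: {"type":"object","properties":{"plan":{"type":"array","items":{"type":"object","properties":{"gripper":{"type":"number"},"translation":{"type":"array","items":{"type":"number"}},"roll":{"type":"number"}}}}},"required":["plan"]}

```bash
ls; mkdir -p pics; python3 - <<'E'
from plant import env
import cv2,numpy as np
s=env.state();print(s['time'],s['position'],s['eef_rot'],s['grip_width'],env.hold_point_z)
for c in('side','top'):
    im=env.get_image(c);cv2.imwrite(f'pics/{c}0.png',im['color'])
    print(c,im['fx'],im['fy'],im['cx'],im['cy'],[k for k in im]);print(np.round(im['world_from_camera'],4).tolist())
    for l in('rack','reject','mate','base1','drainer','pot1','basin','caliper','shell1'):
        for d in env.cut_out(c,l): print(c,l,round(d['confidence'],2),d['extent'],int(d['mask'].sum()))
E
```

```text
pics
0.0 [0.25699704 0.59635294 0.18981841] [[-9.18408604e-01  3.95632615e-01 -6.84800911e-04]
 [ 3.95633193e-01  9.18406722e-01 -1.86274664e-03]
 [-1.08037567e-04 -1.98169252e-03 -9.99998031e-01]] 0.08690124550588126 0.0187
side 438.88312082758677 438.88312082758677 324.2873311801977 201.049231707464 ['color', 'fx', 'fy', 'cx', 'cy', 'world_from_camera']
[[0.9517, 0.2444, -0.186, 0.321], [-0.3068, 0.732, -0.6083, -0.6811], [-0.0125, 0.636, 0.7716, 1.0034], [0.0, 0.0, 0.0, 1.0]]
side rack 0.46 [340.6, 244.0, 362.2, 255.8] 164
side reject 0.86 [334.4, 215.8, 362.0, 234.3] 391
side reject 0.7 [256.2, 288.7, 284.6, 311.4] 412
side reject 0.68 [278.9, 235.2, 303.8, 274.6] 858
side mate 0.7 [330.9, 201.9, 357.8, 215.2] 314
side base1 0.64 [331.3, 209.0, 334.3, 220.1] 46
side base1 0.61 [338.1, 226.5, 362.7, 249.0] 354
side drainer 0.64 [270.1, 131.7, 320.5, 186.8] 1434
side pot1 0.69 [236.6, 164.7, 259.0, 186.7] 299
side pot1 0.63 [283.7, 139.7, 304.4, 160.3] 316
side pot1 0.61 [277.5, 119.9, 299.7, 142.4] 312
side basin 0.62 [316.3, 266.9, 423.4, 365.0] 7465
side caliper 0.57 [372.3, 193
[... 349 characters left out ...]
161.6, 364.6, 187.9] 288
top reject 0.77 [395.6, 278.8, 419.5, 309.7] 606
top reject 0.74 [328.2, 154.8, 350.8, 188.5] 658
top reject 0.55 [328.5, 231.7, 377.6, 277.3] 1255
top mate 0.61 [305.3, 152.3, 328.6, 184.9] 675
top mate 0.58 [328.9, 154.9, 353.8, 189.5] 649
top base1 0.85 [343.0, 158.8, 360.1, 191.3] 348
top base1 0.82 [292.7, 160.9, 316.6, 191.1] 368
top base1 0.49 [290.1, 162.4, 364.4, 188.8] 325
top pot1 0.61 [180.8, 265.2, 207.4, 299.2] 693
top pot1 0.59 [136.8, 185.7, 164.2, 223.3] 900
top basin 0.85 [415.4, 130.1, 530.7, 245.4] 10284
top caliper 0.66 [288.4, 70.6, 360.7, 125.7] 897
top shell1 0.8 [280.4, 256.8, 307.7, 271.8] 299
top shell1 0.67 [229.3, 106.9, 254.2, 125.1] 279
```

```bash
python3 - <<'E'
import cv2
a=cv2.imread('pics/side0.png');b=cv2.imread('pics/top0.png')
cv2.imwrite('pics/sideB.png',cv2.resize(a[100:380,200:480],None,fx=2.1,fy=2.1,interpolation=3))
cv2.imwrite('pics/topB.png',cv2.resize(b[50:330,100:540],None,fx=1.8,fy=1.8,interpolation=3))
E
```

```text
(no output)
```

View pics/sideB.png

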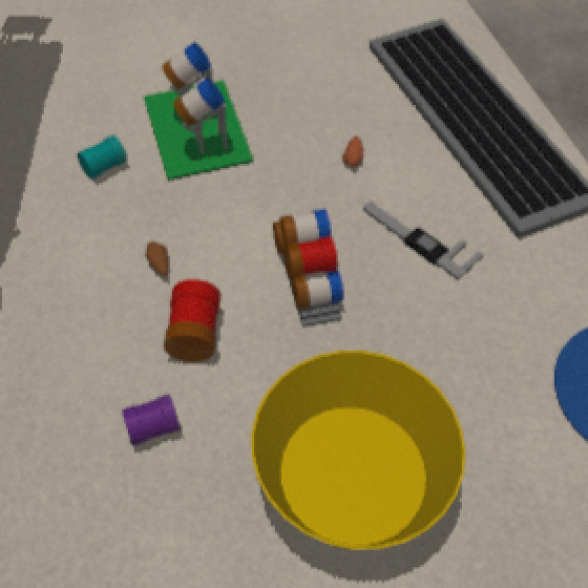

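View pics/topB.png

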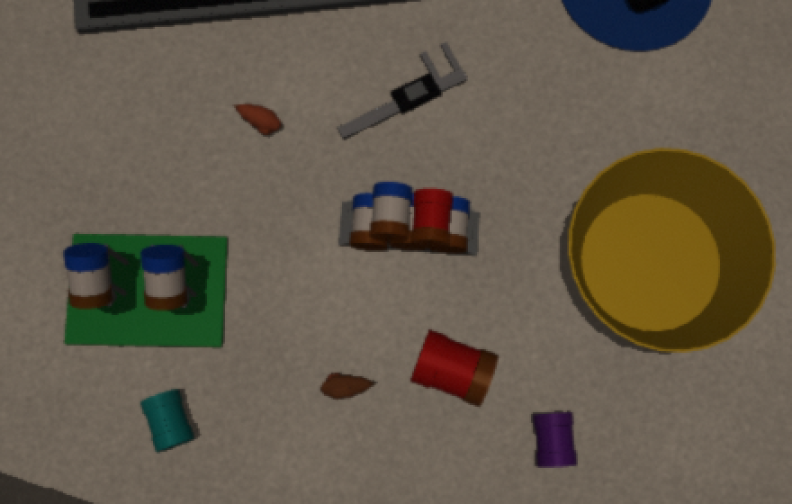

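Side view: the red-lidded pot in the pile sits at about px (348,225), the large red one at (291,255) and the purple one at (270,300). Top view: the pile's reject is at (339,171), the large red one at (353,254) and purple at (407,294). Turquoise is at (194,282) top, and the drainer pots are at about (150,204) and (191,204). The smaller red one, in the pile, is the reject.

```bash
cat > h.py <<'E'
from plant import env
import cv2,numpy as np
from scipy.optimize import differential_evolution,minimize
t=np.linspace(0,2*np.pi,24,endpoint=False)
CYL=np.vstack([np.c_[np.full(24,s*.029),.022*np.cos(t),.022*np.sin(t)] for s in(-1,1)])
def proj(im,P):
    T=np.linalg.inv(im['world_from_camera']);c=P@T[:3,:3].T+T[:3,3]
    return np.c_[im['fx']*c[:,0]/-c[:,2]+im['cx'],im['fy']*-c[:,1]/-c[:,2]+im['cy']]
def pot(x,y,z,yaw,tilt=0):
    c,s=np.cos(yaw),np.sin(yaw);ct,st=np.cos(tilt),np.sin(tilt)
    R=np.array([[c,-s,0],[s,c,0],[0,0,1]])@np.array([[ct,0,-st],[0,1,0],[st,0,ct]])
    return CYL@R.T+[x,y,z]
def sil(im,pots):
    m=np.zeros((400,640),np.uint8)
    for p in pots: cv2.fillConvexPoly(m,cv2.convexHull(np.round(proj(im,p)*16).astype(np.int32)),255,cv2.LINE_AA,4)
    return m/255.
def pyramid(q,yz=((-46,28),(0,28),(46,28),(-23,65.5),(23,65.5))):
    x,y,z,a=q
    return [pot(x-np.sin(a)*v/1e3,y+np.cos(a)*v/1e3,z+w/1e3,a) for v,w in yz]
def drain(q):
    x,y,z,a=q
    return [pot(x-np.sin(a)*v,y+np.cos(a)*v,z,a,np.radians(32)) for v in(-.04,.04)]
def masks(cam,labels,box,cmin=.35):
    im=env.get_image(cam);m=np.zeros((400,640),bool)
    for l in labels:
        for d in env.cut_out(cam,l):
            e=d['extent']
            if d['confidence']>cmin and box[0]<(e[0]+e[2])/2<box[2] and box[1]<(e[1]+e[3])/2<box[3]: m|=d['mask']
    return im,cv2.morphologyEx(m.astype(np.uint8),cv2.MORPH_CLOSE,np.ones((3,3))).astype(float)
def fit(model,views,b):
    f=lambda q:sum(np.abs(sil(im,model(q))-m).sum()/m.sum() for im,m in views)
    r=differential_evolution(f,b,seed=1,maxiter=60,popsize=12,tol=1e-5)
    r=minimize(f,r.x,method='Nelder-Mead',options=dict(initial_simplex=r.x+np.vstack([np.zeros(4),np.diag([.003,.003,.003,.02])])))
    return r.x,r.fun
def draw(im,pots,fn,crop,s=6):
    o=cv2.resize(im['color'][crop[1]:crop[3],crop[0]:crop[2]],None,fx=s,fy=s,interpolation=2)
    for p in pots:
        h=cv2.convexHull(proj(im,p).astype(np.float32))-np.float32(crop[:2])+.5
        cv2.polylines(o,[np.int32(h*s)],True,(0,255,0),1)
    return o
def toolmove(d):
    return np.array(env.state()['eef_rot']).T@np.array(d)*1e3
E
cat > loc.py <<'E'
from h import *
PY=['base1','base2','base3','mate','reject'];DR=['pot1','pot2']
vp=[masks('top',PY,(280,140,370,195)),masks('side',PY,(325,195,370,255))]
vd=[masks('top',DR,(130,180,210,230)),masks('side',DR,(270,115,310,165))]
p=fit(pyramid,vp,[(.3,.5),(-.12,.1),(-.01,.01),(-.4,.4)])
d=fit(drain,vd,[(.2,.5),(.2,.5),(.08,.11),(-.4,.4)])
print('pyr',p,'drain',d)
np.save('fit.npy',[p[0],d[0]])
# basin and obstacles: rim centre
def ray(im,u,v,z):
    T=np.array(im['world_from_camera']);r=T[:3,:3]@[(u-im['cx'])/im['fx'],-(v-im['cy'])/im['fy'],-1]
    return (T[:3,3]+r*(z-T[2,3])/r[2]).round(3)
im=vp[0][0]
for l in('basin','caliper','shell1'):
    for q in env.cut_out('top',l):
        e=q['extent'];print(l,q['confidence'],ray(im,(e[0]+e[2])/2,(e[1]+e[3])/2,.085 if l=='basin' else .01))
for n,u,v in(('bigred',353,254),('purple',407,294),('turq',194,282)):print(n,ray(im,u,v,.02))
o=np.hstack([draw(vp[0][0],pyramid(p[0]),'',(280,140,375,200),4),draw(vp[1][0],pyramid(p[0]),'',(310,195,375,255),4)])
o2=np.hstack([draw(vd[0][0],drain(d[0]),'',(125,170,220,230),4),draw(vd[1][0],drain(d[0]),'',(260,110,325,170),4)])
cv2.imwrite('pics/fit.png',np.vstack([o,o2]))
E
python3 loc.py
```

```text
pyr (array([ 0.59430011,  0.00663094, -0.0246514 ,  0.55956361]), np.float64(1.0854656550699153)) drain (array([ 0.52151009,  0.29966914,  0.09003533, -0.02685863]), np.float64(0.3118942649329389))
basin 0.82 [ 0.546 -0.296  0.085]
caliper 0.72 [ 0.766 -0.007  0.01 ]
caliper 0.64 [0.402 0.067 0.01 ]
shell1 0.69 [0.726 0.168 0.01 ]
shell1 0.66 [0.406 0.067 0.01 ]
bigred [ 0.423 -0.056  0.02 ]
purple [ 0.34  -0.163  0.02 ]
turq [0.373 0.264 0.02 ]
```

View pics/fit.png

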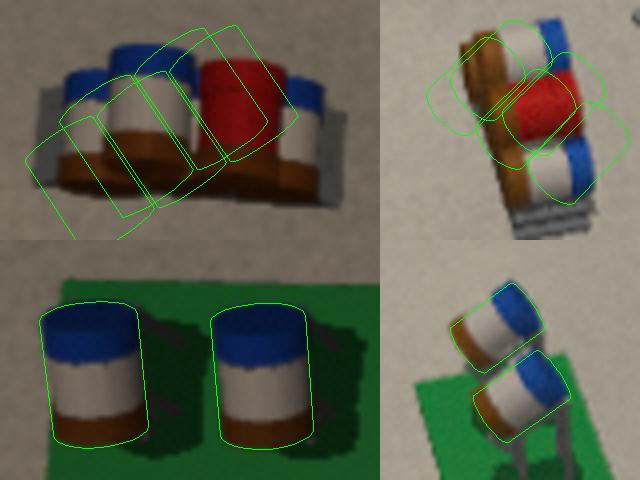

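Drainer fit is good in both views. The pyramid fit failed only because x was bounded too low, so I'm refitting with wider bounds.

```bash
sed -i 's/(.3,.5),(-.12,.1),(-.01,.01),(-.4,.4)/(.5,.72),(-.06,.08),(-.01,.01),(-.3,.3)/' loc.py; python3 loc.py
```

```text
pyr (array([ 0.59049667, -0.00744481, -0.00620294, -0.20534466]), np.float64(0.8199262031441631)) drain (array([ 0.52190651,  0.29975161,  0.08817161, -0.03103453]), np.float64(0.36460931519755047))
basin 0.71 [ 0.541 -0.292  0.085]
caliper 0.82 [ 0.767 -0.007  0.01 ]
caliper 0.43 [0.531 0.275 0.01 ]
shell1 0.7 [0.401 0.071 0.01 ]
shell1 0.63 [0.722 0.172 0.01 ]
bigred [ 0.423 -0.056  0.02 ]
purple [ 0.34  -0.163  0.02 ]
turq [0.373 0.264 0.02 ]
```

View pics/fit.png

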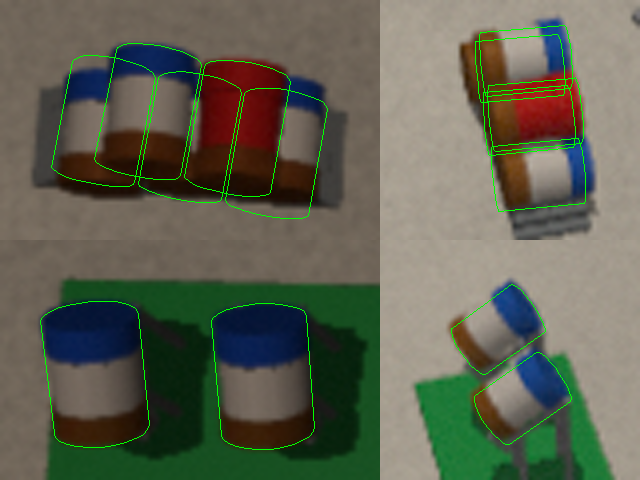

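```bash
cat > loc2.py <<'E'
from h import *
def cmask(cam,box):
    im=env.get_image(cam);h=cv2.cvtColor(im['color'],cv2.COLOR_BGR2HSV)
    m=np.zeros((400,640),np.uint8);l,t,r,b=box
    m[t:b,l:r]=(h[t:b,l:r,1]>105)
    n,lab,st,_=cv2.connectedComponentsWithStats(m)
    for i in range(1,n):
        if st[i,4]<20:m[lab==i]=0
    return im,cv2.morphologyEx(m,cv2.MORPH_CLOSE,cv2.getStructuringElement(2,(15,15))).astype(float)
vp=[cmask('top',(280,140,372,200)),cmask('side',(322,192,372,255))]
p=fit(pyramid,vp,[(.55,.72),(-.06,.08),(-.015,.015),(-.3,.3)])
print('pyr',p)
for v in vp: print(fit(pyramid,[v],[(.55,.72),(-.06,.08),(-.0001,.0001),(-.3,.3)]))
np.save('pyr.npy',p[0])
o=np.hstack([draw(vp[0][0],pyramid(p[0]),'',(280,140,375,200),4),draw(vp[1][0],pyramid(p[0]),'',(310,195,375,255),4)])
o2=np.hstack([cv2.resize(vp[0][1][140:200,280:375]*255,None,fx=4,fy=4),cv2.resize(vp[1][1][195:255,310:375]*255,None,fx=4,fy=4)])
cv2.imwrite('pics/fit2.png',np.vstack([o,cv2.cvtColor(o2.clip(0,255).astype(np.uint8),8)]))
E
python3 loc2.py
```

```text
pyr (array([ 0.59058751, -0.00703721, -0.0044851 , -0.09569618]), np.float64(0.4136119694467879))
(array([ 0.60190469, -0.01030893, -0.04749328, -0.07291798]), np.float64(0.20215542852459686))
(array([ 0.60980676,  0.04760105, -0.07873298, -0.06526901]), np.float64(0.08590988577594226))
```

View pics/fit2.png

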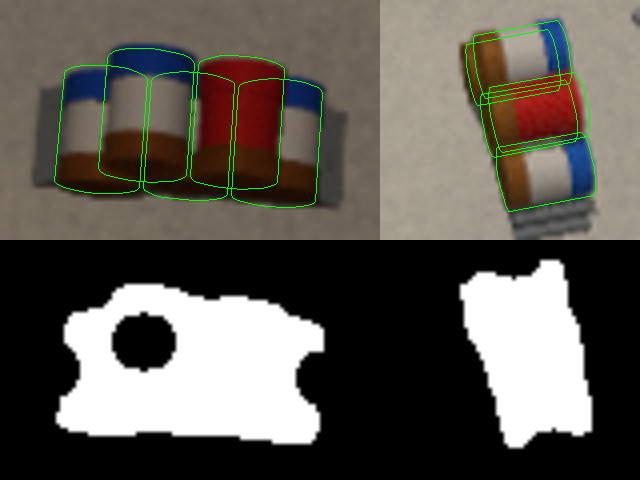

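```bash
cat > loc3.py <<'E'
from h import *
def lowest(cam,label,box,k=3):
    im=env.get_image(cam);acc=[]
    for i in range(k):
        if i: im=env.get_image(cam)
        for l in (label,'mate','base1'):
            for d in env.cut_out(cam,l):
                e=d['extent']
                if d['confidence']>.4 and box[0]<(e[0]+e[2])/2<box[2] and box[1]<(e[1]+e[3])/2<box[3]: acc.append((l,round(d['confidence'],2),d['mask']))
    print(cam,[(a,b,int(m.sum())) for a,b,m in acc])
    return im,(np.mean([m for _,_,m in acc],0)>.5).astype(float)
v=[lowest('top','reject',(330,160,350,185)),lowest('side','reject',(340,215,357,236))]
print('reject',fit(lambda q:[pot(*q)],v,[(.5,.7),(-.1,.05),(.04,.09),(-.25,.25)]))
w=lowest('top','mate',(308,155,326,182))
print('mate z fixed',fit(lambda q:[pot(*q)],[w],[(.5,.7),(-.1,.05),(.0654,.0656),(-.25,.25)]))
print('rej z fixed',[fit(lambda q:[pot(*q)],[a],[(.5,.7),(-.1,.05),(.0654,.0656),(-.25,.25)]) for a in v])
E
python3 loc3.py
```

```text
top [('reject', 0.85, 689), ('reject', 0.98, 647), ('reject', 0.62, 716)]
side [('reject', 0.68, 384), ('reject', 0.89, 350), ('reject', 0.94, 377)]
reject (array([ 0.58602674, -0.02989407,  0.06008722, -0.11562063]), np.float64(0.30058998201900855))
top [('mate', 0.94, 714), ('mate', 0.94, 714), ('mate', 0.74, 689), ('mate', 0.74, 689), ('mate', 0.85, 667), ('mate', 0.85, 667), ('base1', 0.66, 89)]
mate z fixed (array([ 0.59451051,  0.01398182,  0.06070756, -0.03396722]), np.float64(0.11903013745411083))
rej z fixed [(array([ 0.59872468, -0.03381465,  0.0120541 , -0.08482582]), np.float64(0.06200302537317694)), (array([ 0.58528069, -0.02964845,  0.06146803, -0.16445385]), np.float64(0.16410980392156863))]
```

```bash
cat > loc4.py <<'E'
from h import *
def hullmask(P):
    m=np.zeros((400,640),np.uint8);cv2.fillConvexPoly(m,cv2.convexHull(np.round(P*16).astype(np.int32)),255,cv2.LINE_AA,4);return m/255.
def cm(cam,box):
    im=env.get_image(cam);h=cv2.cvtColor(im['color'],cv2.COLOR_BGR2HSV);l,t,r,b=box
    m=np.zeros((400,640),np.uint8);m[t:b,l:r]=h[t:b,l:r,1]>105
    n,lab,st,_=cv2.connectedComponentsWithStats(m)
    for i in range(1,n):
        if st[i,4]<20:m[lab==i]=0
    y,x=np.nonzero(m);return im,hullmask(np.c_[x,y].astype(float))
vs=[cm('top',(280,140,372,200)),cm('side',(322,192,372,255))]
def run(views,z0):
    f=lambda q:sum(np.abs(hullmask(proj(im,np.vstack(pyramid((q[0],q[1],z0 if z0 is not None else q[3],q[2])))))-m).sum()/m.sum() for im,m in views)
    r=differential_evolution(f,[(.55,.65),(-.05,.05),(-.25,.15)]+([(-.02,.02)] if z0 is None else []),seed=2,tol=1e-6);return r.x.round(4),round(r.fun,3)
print(run(vs,None),run(vs,0),run(vs[:1],0),run(vs[1:],0))
dr=[masks('top',['pot1','pot2'],(130,180,210,230)),masks('side',['pot1','pot2'],(270,115,310,165))]
print(fit(drain,dr,[(.45,.6),(.25,.35),(.08,.11),(-.3,.3)]))
import json;print(env.state()['time'])
E
python3 loc4.py
```

```text
(array([ 0.5894, -0.0074, -0.0894, -0.0027]), np.float64(0.107)) (array([ 0.5889, -0.0072, -0.0908]), np.float64(0.109)) (array([ 0.5905, -0.0075, -0.0667]), np.float64(0.037)) (array([ 0.5874, -0.007 , -0.0966]), np.float64(0.048))
(array([ 0.52095213,  0.29921893,  0.09000663, -0.04189805]), np.float64(0.31697052838404577))
5.4
```

Targets: the reject is at about (0.587,-0.030), rack yaw is -5.2°, and the drainer pots are at (0.520,0.259) and (0.522,0.339). I'm moving now.

>>> step_arm:
  plan:
    - {"gripper": 87, "translation": [0, 0, -5], "roll": 10.3}
    - {"gripper": 87, "translation": [0, 0, -5], "roll": 10.3}
    - {"gripper": 87, "translation": [0, 0, -5], "roll": 10.3}
    - {"gripper": 87, "translation": [0, 0, -5], "roll": 10.3}
    - {"gripper": 87, "translation": [0, 0, -5], "roll": 10.3}
    - {"gripper": 87, "translation": [0, 0, 0], "roll": 10.3}
    - {"gripper": 87, "translation": [0, 0, 0], "roll": 10.1}

```text
time: 6.28
position: [0.2572, 0.597, 0.2161]
eef_rot: [[0.096, 0.995, 0.0], [0.995, -0.096, 0.0], [0.0, 0.0, -1.0]]
force: [-0.4, -0.1, 0.0]
grip_width: 0.087
grip_force: 0.0
```

>>> step_arm:
  plan:
    - {"gripper": 87, "translation": [-45, 29, 0], "roll": 0}
    - {"gripper": 87, "translation": [-45, 29, 0], "roll": 0}
    - {"gripper": 87, "translation": [-45, 29, 0], "roll": 0}
    - {"gripper": 87, "translation": [-45, 29, 0], "roll": 0}
    - {"gripper": 87, "translation": [-45, 29, 0], "roll": 0}
    - {"gripper": 87, "translation": [-45, 29, 0], "roll": 0}
    - {"gripper": 87, "translation": [-45, 29, 0], "roll": 0}
    - {"gripper": 87, "translation": [-45, 29, 0], "roll": 0}

```text
time: 7.28
position: [0.4562, 0.2158, 0.2163]
eef_rot: [[0.091, 0.996, 0.001], [0.996, -0.091, 0.001], [0.001, 0.001, -1.0]]
force: [1.2, 0.5, -0.0]
grip_width: 0.087
grip_force: 0.0
```

```bash
cat > g.py <<'E'
import sys,numpy as np
from plant import env
F={'rack':(.589,-.0075,-.09),'dr':(.521,.2995,-.035)}
def rel(x,y,z,hdg=None):
    s=env.state();R=np.array(s['eef_rot']);p=np.array(s['position'])
    print('t',round(s['time'],2),'pos',p.round(4),'F',np.round(s['force'],1),'w',round(s['grip_width']*1e3,1),'g',round(s['grip_force'],1),'yawY',np.degrees(np.arctan2(R[1,1],R[0,1])).round(2),'q7',round(s['qpos'][6],1))
    print('tool move mm',(R.T@(np.array([x,y,z])-p)*1e3).round(1))
def tgt(f,u,v,z):
    x,y,a=F[f];rel(x+np.cos(a)*u-np.sin(a)*v,y+np.sin(a)*u+np.cos(a)*v,z)
a=sys.argv; tgt(a[1],*[float(k)/1e3 for k in a[2:5]])
E
python3 g.py rack 0 -23 150
```

```text
t 7.28 pos [0.4562 0.2158 0.2163] F [ 1.2  0.5 -0. ] w 87.0 g 0.0 yawY -5.2 q7 -33.6
tool move mm [-233.5  152.4   66.2]
```

>>> step_arm:
  plan:
    - {"gripper": 87, "translation": [-46, 30, 0], "roll": 0}
    - {"gripper": 87, "translation": [-46, 30, 0], "roll": 0}
    - {"gripper": 87, "translation": [-46, 30, 0], "roll": 0}
    - {"gripper": 87, "translation": [-46, 30, 0], "roll": 0}
    - {"gripper": 87, "translation": [-46, 30, 30], "roll": 0}
    - {"gripper": 87, "translation": [0, 0, 30], "roll": 0}
    - {"gripper": 87, "translation": [0, 0, 0], "roll": 0}

```text
time: 8.15
position: [0.5822, -0.0255, 0.1538]
eef_rot: [[0.092, 0.996, -0.005], [0.996, -0.092, -0.0], [-0.001, -0.005, -1.0]]
force: [0.3, 0.9, 0.5]
grip_width: 0.0871
grip_force: 0.0
```

```bash
python3 g.py rack 0 -23 52; python3 - <<'E'
from h import *
o=[]
for c,b in(('top',(270,130,380,210)),('side',(300,180,400,260))):
    im=env.get_image(c);o.append(cv2.resize(im['color'][b[1]:b[3],b[0]:b[2]],(400,320),interpolation=2))
cv2.imwrite('pics/pre.png',np.hstack(o))
E
```

```text
t 8.15 pos [ 0.5822 -0.0255  0.1538] F [0.3 0.9 0.5] w 87.1 g 0.0 yawY -5.27 q7 1.5
tool move mm [ -4.4   5.6 101.8]
```

View pics/pre.png

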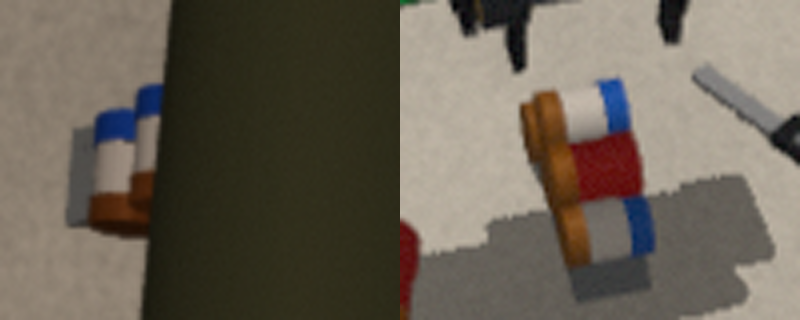

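Side view: the fingers straddle the red pot along its axis, and mate's neighbours are clear. Descending.

>>> step_arm:
  plan:
    - {"gripper": 87, "translation": [-4.4, 5.6, 10], "roll": 0}
    - {"gripper": 87, "translation": [0, 0, 30], "roll": 0}
    - {"gripper": 87, "translation": [0, 0, 30], "roll": 0}
    - {"gripper": 87, "translation": [0, 0, 20], "roll": 0}
    - {"gripper": 87, "translation": [0, 0, 12], "roll": 0}
    - {"gripper": 87, "translation": [0, 0, 0], "roll": 0}
    - {"gripper": 70, "translation": [0, 0, 0], "roll": 0}
    - {"gripper": 66, "translation": [0, 0, 0], "roll": 0}

```text
time: 9.25
position: [0.5901, -0.0301, 0.055]
eef_rot: [[0.091, 0.996, 0.002], [0.996, -0.091, 0.0], [0.0, 0.002, -1.0]]
force: [-0.4, 0.6, 1.1]
grip_width: 0.0745
grip_force: 0.0
```

>>> step_arm:
  plan:
    - {"gripper": 60, "translation": [0, 0, 0], "roll": 0}
    - {"gripper": 50, "translation": [0, 0, 0], "roll": 0}
    - {"gripper": 50, "translation": [0, 0, 0], "roll": 0}
    - {"gripper": 50, "translation": [0, 0, 0], "roll": 0}

```text
time: 9.75
position: [0.589, -0.03, 0.0541]
eef_rot: [[0.091, 0.996, -0.0], [0.996, -0.091, 0.0], [0.0, -0.0, -1.0]]
force: [-2.5, -0.2, 2.9]
grip_width: 0.0549
grip_force: 30.0
```

```bash
python3 g.py rack 0 -23 52
```

```text
t 9.75 pos [ 0.589  -0.03    0.0541] F [-2.5 -0.2  2.9] w 54.9 g 30.0 yawY -5.21 q7 5.3
tool move mm [-0.6 -2.   2.1]
```

>>> step_arm:
  plan:
    - {"gripper": 50, "translation": [0, 0, -8], "roll": 0}
    - {"gripper": 50, "translation": [0, 0, -20], "roll": 0}
    - {"gripper": 50, "translation": [0, 0, -35], "roll": 0}
    - {"gripper": 50, "translation": [0, 0, -35], "roll": 0}
    - {"gripper": 50, "translation": [-45, -4, 0], "roll": 0}
    - {"gripper": 50, "translation": [-50, -4, 0], "roll": 0}
    - {"gripper": 50, "translation": [-50, -4, 0], "roll": 0}
    - {"gripper": 50, "translation": [-50, -4, 0], "roll": 0}

```text
time: 10.75
position: [0.5561, -0.2246, 0.1539]
eef_rot: [[0.09, 0.996, 0.003], [0.996, -0.09, -0.0], [-0.0, 0.003, -1.0]]
force: [0.2, -0.2, -0.8]
grip_width: 0.05
grip_force: 0.0
```

>>> step_arm:
  plan:
    - {"gripper": 50, "translation": [-50, -4, 0], "roll": 0}
    - {"gripper": 50, "translation": [-22, -2, 10], "roll": 0}
    - {"gripper": 50, "translation": [0, 0, 35], "roll": 0}
    - {"gripper": 50, "translation": [0, 0, 35], "roll": 0}
    - {"gripper": 50, "translation": [0, 0, 20], "roll": 0}
    - {"gripper": 70, "translation": [0, 0, 0], "roll": 0}
    - {"gripper": 80, "translation": [0, 0, 0], "roll": 0}
    - {"gripper": 80, "translation": [0, 0, -20], "roll": 0}

```text
time: 11.75
position: [0.5429, -0.2938, 0.0729]
eef_rot: [[0.091, 0.996, -0.001], [0.996, -0.091, 0.0], [0.0, -0.001, -1.0]]
force: [0.7, 0.6, -0.6]
grip_width: 0.0724
grip_force: 0.0
```

```bash
python3 g.py dr 0 -40 200;python3 - <<'E'
from h import *
o=[]
for c,b in(('top',(270,110,550,250)),('side',(300,180,440,380))):
    im=env.get_image(c);o.append(cv2.resize(im['color'][b[1]:b[3],b[0]:b[2]],None,fx=400/(b[3]-b[1])*.9,fy=400/(b[3]-b[1])*.9,interpolation=2))
o=[cv2.resize(k,(int(k.shape[1]*.7),250)) for k in o]
cv2.imwrite('pics/bas.png',np.hstack(o))
E
```

```text
t 11.75 pos [ 0.5429 -0.2938  0.0729] F [ 0.7  0.6 -0.6] w 72.4 g 0.0 yawY -5.2 q7 34.0
tool move mm [ 549.   -73.5 -127. ]
```

View pics/bas.png

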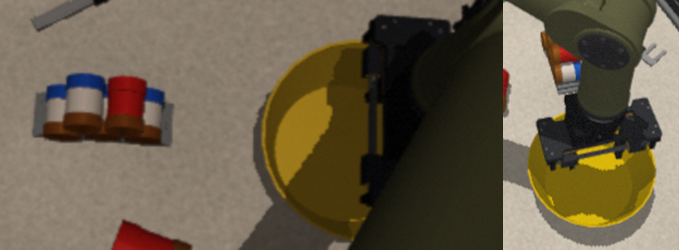

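Top view: the red pot is still in the pile and the grip slipped during the lift. I'm measuring how far it moved before trying again.

```bash
python3 - <<'E'
from h import *
a=cv2.imread('pics/top0.png');b=env.get_image('top')['color'];cv2.imwrite('pics/top1.png',b)
d=np.abs(a.astype(int)-b).sum(2)[145:197,284:370];print('diff',d.mean(),d.max())
def ext(i,lo,hi,box):
    h=cv2.cvtColor(i,cv2.COLOR_BGR2HSV)
    m=((h[...,0]<7)|(h[...,0]>172))&(h[...,1]>170)&(h[...,2]>70)
    l,t,r,bb=box;y,x=np.nonzero(m[t:bb,l:r]);return (x.mean()+l).round(2),(y.mean()+t).round(2),x.min()+l,x.max()+l,y.min()+t,y.max()+t,len(x)
for i in(a,b):print('red top',ext(i,0,0,(310,140,370,200)))
def blue(i):
    h=cv2.cvtColor(i,cv2.COLOR_BGR2HSV);m=(((h[...,0]>100)&(h[...,0]<130)&(h[...,1]>150))*255).astype(np.uint8)[140:200,284:370]
    n,l,s,c=cv2.connectedComponentsWithStats(m);return [(c[k].round(2).tolist(),int(s[k,4])) for k in range(1,n) if s[k,4]>10]
print(blue(a),blue(b))
# profile along the reject in world x at z = top 87mm
E
```

```text
diff 52.9156976744186 159
red top (np.float64(339.66), np.float64(165.4), np.int64(330), np.int64(349), np.int64(155), np.int64(176), 391)
red top (np.float64(339.93), np.float64(163.45), np.int64(330), np.int64(350), np.int64(153), np.int64(175), 415)
[([28.74, 17.01], 211), ([71.55, 23.2], 51)] [([28.66, 17.19], 210), ([71.84, 23.26], 61)]
```

>>> step_arm:
  plan:
    - {"gripper": 80, "translation": [0, 0, -40], "roll": 0}
    - {"gripper": 80, "translation": [0, 0, -40], "roll": 0}
    - {"gripper": 80, "translation": [45, 4, 0], "roll": 0}
    - {"gripper": 80, "translation": [50, 4, 0], "roll": 0}
    - {"gripper": 80, "translation": [50, 4, 0], "roll": 0}
    - {"gripper": 80, "translation": [50, 4, 0], "roll": 0}
    - {"gripper": 80, "translation": [50, 4, 0], "roll": 0}
    - {"gripper": 80, "translation": [22, 2, 0], "roll": 0}

```text
time: 12.9
position: [0.5897, -0.026, 0.1522]
eef_rot: [[0.086, 0.996, 0.0], [0.996, -0.086, 0.001], [0.002, 0.0, -1.0]]
force: [-0.5, -0.4, -0.1]
grip_width: 0.08
grip_force: 0.0
```

>>> step_arm:
  plan:
    - {"gripper": 80, "translation": [0, 0, 10], "roll": 0}
    - {"gripper": 80, "translation": [0, 0, 0], "roll": 0}

```text
time: 13.15
position: [0.5881, -0.033, 0.141]
eef_rot: [[0.094, 0.996, -0.002], [0.996, -0.094, -0.002], [-0.002, -0.002, -1.0]]
force: [0.2, -0.0, 1.0]
grip_width: 0.0805
grip_force: 0.0
```

```bash
python3 g.py rack 0 -23 45.5
```

```text
t 13.15 pos [ 0.5881 -0.033   0.141 ] F [ 0.2 -0.   1. ] w 80.5 g 0.0 yawY -5.39 q7 2.9
tool move mm [ 2.6 -1.2 95.5]
```

>>> step_arm:
  plan:
    - {"gripper": 80, "translation": [2, 1, 10], "roll": 0}
    - {"gripper": 80, "translation": [0, 0, 30], "roll": 0}
    - {"gripper": 80, "translation": [0, 0, 30], "roll": 0}
    - {"gripper": 80, "translation": [0, 0, 15], "roll": 0}
    - {"gripper": 80, "translation": [0, 0, 10], "roll": 0}
    - {"gripper": 80, "translation": [0, 0, 0], "roll": 0}
    - {"gripper": 70, "translation": [0, 0, 0], "roll": 0}
    - {"gripper": 66, "translation": [0, 0, 0], "roll": 0}

```text
time: 14.15
position: [0.5911, -0.0281, 0.0479]
eef_rot: [[0.091, 0.996, 0.002], [0.996, -0.091, 0.0], [0.0, 0.002, -1.0]]
force: [0.6, 0.4, -0.3]
grip_width: 0.0689
grip_force: 0.0
```

>>> step_arm:
  plan:
    - {"gripper": 60, "translation": [0, 0, 0], "roll": 0}
    - {"gripper": 50, "translation": [0, 0, 0], "roll": 0}
    - {"gripper": 50, "translation": [0, 0, 0], "roll": 0}

```text
time: 14.52
position: [0.5905, -0.0282, 0.0473]
eef_rot: [[0.091, 0.996, 0.0], [0.996, -0.091, 0.0], [0.0, 0.0, -1.0]]
force: [-0.4, 0.9, 1.3]
grip_width: 0.0574
grip_force: 30.0
```

```bash
python3 g.py rack 0 -23 45.5
```

```text
t 14.53 pos [ 0.5905 -0.0282  0.0473] F [-0.4  0.9  1.3] w 57.4 g 30.0 yawY -5.2 q7 5.7
tool move mm [-2.6 -3.4  1.8]
```

>>> step_arm:
  plan:
    - {"gripper": 50, "translation": [0, 0, 0], "roll": 0}
    - {"gripper": 50, "translation": [0, 0, -3], "roll": 0}
    - {"gripper": 50, "translation": [0, 0, -5], "roll": 0}
    - {"gripper": 50, "translation": [0, 0, -8], "roll": 0}
    - {"gripper": 50, "translation": [0, 0, -10], "roll": 0}
    - {"gripper": 50, "translation": [0, 0, 0], "roll": 0}

```text
time: 15.28
position: [0.5914, -0.0282, 0.0744]
eef_rot: [[0.091, 0.996, 0.002], [0.996, -0.091, 0.0], [0.001, 0.002, -1.0]]
force: [0.0, 0.1, -1.8]
grip_width: 0.0575
grip_force: 30.0
```

Held (57.5 mm). Carrying it to the basin.

>>> step_arm:
  plan:
    - {"gripper": 50, "translation": [0, 0, -20], "roll": 0}
    - {"gripper": 50, "translation": [0, 0, -30], "roll": 0}
    - {"gripper": 50, "translation": [0, 0, -25], "roll": 0}
    - {"gripper": 50, "translation": [-35, -3, 0], "roll": 0}
    - {"gripper": 50, "translation": [-45, -4, 0], "roll": 0}
    - {"gripper": 50, "translation": [-50, -4, 0], "roll": 0}
    - {"gripper": 50, "translation": [-50, -4, 0], "roll": 0}
    - {"gripper": 50, "translation": [-50, -4, 0], "roll": 0}

```text
time: 16.27
position: [0.5506, -0.257, 0.1494]
eef_rot: [[0.09, 0.996, 0.002], [0.996, -0.09, 0.0], [0.0, 0.002, -1.0]]
force: [1.2, -0.2, -1.2]
grip_width: 0.0574
grip_force: 30.0
```

>>> step_arm:
  plan:
    - {"gripper": 50, "translation": [-38, -4, 0], "roll": 0}
    - {"gripper": 50, "translation": [0, 0, 20], "roll": 0}
    - {"gripper": 50, "translation": [0, 0, 35], "roll": 0}
    - {"gripper": 50, "translation": [0, 0, 35], "roll": 0}
    - {"gripper": 50, "translation": [0, 0, 20], "roll": 0}

```text
time: 16.9
position: [0.5428, -0.2911, 0.0362]
eef_rot: [[0.089, 0.996, -0.002], [0.996, -0.089, 0.002], [0.002, -0.002, -1.0]]
force: [0.1, -0.4, -1.7]
grip_width: 0.0578
grip_force: 30.0
```

>>> step_arm:
  plan:
    - {"gripper": 50, "translation": [0, 0, 14], "roll": 0}
    - {"gripper": 50, "translation": [0, 0, 0], "roll": 0}
    - {"gripper": 75, "translation": [0, 0, 0], "roll": 0}
    - {"gripper": 80, "translation": [0, 0, 0], "roll": 0}
    - {"gripper": 80, "translation": [0, 0, 0], "roll": 0}
    - {"gripper": 80, "translation": [0, 0, -30], "roll": 0}
    - {"gripper": 80, "translation": [0, 0, -50], "roll": 0}
    - {"gripper": 80, "translation": [0, 0, -50], "roll": 0}

```text
time: 17.9
position: [0.543, -0.293, 0.1556]
eef_rot: [[0.091, 0.996, 0.0], [0.996, -0.091, 0.0], [0.0, 0.0, -1.0]]
force: [1.5, 0.4, -0.3]
grip_width: 0.0796
grip_force: 0.0
```

>>> step_arm:
  plan:
    - {"gripper": 65, "translation": [0, 0, -35], "roll": -10.4}
    - {"gripper": 65, "translation": [0, 0, -20], "roll": -10.4}
    - {"gripper": 65, "translation": [0, 0, 0], "roll": -10.4}
    - {"gripper": 65, "translation": [0, 0, 0], "roll": -10.4}
    - {"gripper": 65, "translation": [0, 0, 0], "roll": -10.4}
    - {"gripper": 65, "translation": [0, 0, 0], "roll": -10.4}
    - {"gripper": 65, "translation": [0, 0, 0], "roll": -10.4}
    - {"gripper": 65, "translation": [0, 0, 0], "roll": -10.4}

```text
time: 18.9
position: [0.5432, -0.2932, 0.2094]
eef_rot: [[-0.979, 0.202, 0.001], [0.202, 0.979, -0.0], [-0.001, 0.0, -1.0]]
force: [-1.0, 0.3, -0.4]
grip_width: 0.065
grip_force: 0.0
```

>>> step_arm:
  plan:
    - {"gripper": 65, "translation": [0, 0, 0], "roll": -10.0}
    - {"gripper": 65, "translation": [0, 0, 0], "roll": 0}

```text
time: 19.15
position: [0.5432, -0.2932, 0.2094]
eef_rot: [[-0.999, 0.037, 0.001], [0.037, 0.999, 0.0], [-0.001, 0.0, -1.0]]
force: [0.2, -0.4, -0.3]
grip_width: 0.0651
grip_force: 0.0
```

```bash
python3 g.py dr 0 -40 180;python3 - <<'E'
from h import *
im=env.get_image('side');cv2.imwrite('pics/s2.png',im['color'])
h=cv2.cvtColor(im['color'],cv2.COLOR_BGR2HSV)
m=((h[...,0]<7)|(h[...,0]>172))&(h[...,1]>170)&(h[...,2]>60)
n,l,s,c=cv2.connectedComponentsWithStats(m.astype(np.uint8))
print([(c[k].round(0).tolist(),int(s[k,4])) for k in range(1,n) if s[k,4]>15])
print(proj(im,np.array([[.543,-.294,.03]])))
E
```

```text
t 19.15 pos [ 0.5432 -0.2932  0.2094] F [ 0.2 -0.4 -0.3] w 65.1 g 0.0 yawY 87.87 q7 120.2
tool move mm [ 44.2 551.5  29.4]
[([264.0, 4.0], 77), ([292.0, 244.0], 412), ([373.0, 322.0], 310)]
[[368.98945421 321.2126396 ]]
```

The reject is in the basin (side px (373,322)). Going to pot1.

>>> step_arm:
  plan:
    - {"gripper": 65, "translation": [4, 40, 0], "roll": 0}
    - {"gripper": 65, "translation": [4, 55, 0], "roll": 0}
    - {"gripper": 65, "translation": [4, 55, 0], "roll": 0}
    - {"gripper": 65, "translation": [4, 55, 0], "roll": 0}
    - {"gripper": 65, "translation": [4, 55, 0], "roll": 0}
    - {"gripper": 65, "translation": [4, 55, 0], "roll": 0}
    - {"gripper": 65, "translation": [4, 55, 0], "roll": 0}
    - {"gripper": 65, "translation": [4, 55, 0], "roll": 0}

```text
time: 20.2
position: [0.526, 0.1345, 0.2094]
eef_rot: [[-0.999, 0.039, 0.001], [0.039, 0.999, 0.001], [-0.001, 0.001, -1.0]]
force: [0.4, -1.1, -0.7]
grip_width: 0.0651
grip_force: 0.0
```

>>> step_arm:
  plan:
    - {"gripper": 65, "translation": [4, 55, 0], "roll": 0}
    - {"gripper": 65, "translation": [4, 45, 0], "roll": 0}
    - {"gripper": 65, "translation": [4, 26, 10], "roll": 0}
    - {"gripper": 65, "translation": [0, 0, 20], "roll": 0}
    - {"gripper": 65, "translation": [0, 0, 0], "roll": 0}
    - {"gripper": 65, "translation": [0, 0, 0], "roll": 0}

```text
time: 20.95
position: [0.519, 0.2587, 0.1798]
eef_rot: [[-0.999, 0.037, 0.001], [0.037, 0.999, 0.0], [-0.001, 0.0, -1.0]]
force: [-0.7, 0.3, 1.5]
grip_width: 0.0649
grip_force: 0.0
```

```bash
python3 g.py dr 0 -40 77
```

```text
t 20.95 pos [0.519  0.2587 0.1798] F [-0.7  0.3  1.5] w 64.9 g 0.0 yawY 87.87 q7 60.0
tool move mm [ -0.4   0.8 102.8]
```

>>> step_arm:
  plan:
    - {"gripper": 65, "translation": [0, 1, 20], "roll": 0}
    - {"gripper": 65, "translation": [0, 0, 30], "roll": 0}
    - {"gripper": 65, "translation": [0, 0, 25], "roll": 0}
    - {"gripper": 65, "translation": [0, 0, 18], "roll": 0}
    - {"gripper": 65, "translation": [0, 0, 10], "roll": 0}
    - {"gripper": 65, "translation": [0, 0, 0], "roll": 0}

```text
time: 21.7
position: [0.5186, 0.2601, 0.0759]
eef_rot: [[-0.999, 0.035, -0.0], [0.035, 0.999, -0.0], [0.0, -0.0, -1.0]]
force: [-0.2, -0.0, 0.7]
grip_width: 0.0652
grip_force: 0.0
```

>>> step_arm:
  plan:
    - {"gripper": 55, "translation": [0, 0, 0], "roll": 0}
    - {"gripper": 46, "translation": [0, 0, 0], "roll": 0}
    - {"gripper": 36, "translation": [0, 0, 0], "roll": 0}
    - {"gripper": 36, "translation": [0, 0, 0], "roll": 0}
    - {"gripper": 36, "translation": [0, 0, 0], "roll": 0}

```text
time: 22.32
position: [0.5189, 0.259, 0.0764]
eef_rot: [[-0.999, 0.036, 0.0], [0.036, 0.999, -0.001], [-0.0, -0.001, -1.0]]
force: [-1.1, -3.4, 4.3]
grip_width: 0.0373
grip_force: 22.1
```

>>> step_arm:
  plan:
    - {"gripper": 20, "translation": [0, 0, 0], "roll": 0}
    - {"gripper": 20, "translation": [0, 0, 0], "roll": 0}

```text
time: 22.58
position: [0.5189, 0.259, 0.0763]
eef_rot: [[-0.999, 0.036, 0.0], [0.036, 0.999, -0.001], [-0.0, -0.001, -1.0]]
force: [-0.9, -5.1, 5.2]
grip_width: 0.0359
grip_force: 29.3
```

The width is narrow and the tool is being pushed up, so the grip is above the axis. I'm regripping lower.

>>> step_arm:
  plan:
    - {"gripper": 60, "translation": [0, 0, 0], "roll": 0}
    - {"gripper": 60, "translation": [0, 0, 0], "roll": 0}
    - {"gripper": 60, "translation": [0, -0.5, 5], "roll": 0}
    - {"gripper": 60, "translation": [0, 0, 5], "roll": 0}
    - {"gripper": 50, "translation": [0, 0, 0], "roll": 0}
    - {"gripper": 30, "translation": [0, 0, 0], "roll": 0}
    - {"gripper": 20, "translation": [0, 0, 0], "roll": 0}
    - {"gripper": 20, "translation": [0, 0, 0], "roll": 0}

```text
time: 23.58
position: [0.5189, 0.259, 0.0663]
eef_rot: [[-0.999, 0.036, 0.0], [0.036, 0.999, -0.001], [-0.0, -0.0, -1.0]]
force: [-0.3, -2.4, 0.8]
grip_width: 0.0365
grip_force: 26.3
```

>>> step_arm:
  plan:
    - {"gripper": 20, "translation": [0, 0, -3], "roll": 0}
    - {"gripper": 20, "translation": [0, 0, -7], "roll": 0}
    - {"gripper": 20, "translation": [0, 0, -15], "roll": 0}
    - {"gripper": 20, "translation": [0, 0, -25], "roll": 0}
    - {"gripper": 20, "translation": [0, 0, -25], "roll": 0}
    - {"gripper": 20, "translation": [0, 0, 0], "roll": 0}

```text
time: 24.32
position: [0.5204, 0.2608, 0.1442]
eef_rot: [[-0.999, 0.035, 0.005], [0.035, 0.999, 0.003], [-0.005, 0.003, -1.0]]
force: [0.4, 0.1, -1.8]
grip_width: 0.0369
grip_force: 27.0
```

>>> step_arm:
  plan:
    - {"gripper": 20, "translation": [-20, -25, 0], "roll": 0}
    - {"gripper": 20, "translation": [-35, -43, 0], "roll": 0}
    - {"gripper": 20, "translation": [-35, -43, 0], "roll": 0}
    - {"gripper": 20, "translation": [0, 0, 0], "roll": 0}

```text
time: 24.82
position: [0.6067, 0.1385, 0.14]
eef_rot: [[-0.999, 0.044, 0.0], [0.044, 0.999, -0.004], [-0.0, -0.004, -1.0]]
force: [-0.8, -0.3, -1.6]
grip_width: 0.0365
grip_force: 27.3
```

```bash
python3 g.py dr 0 -40 77; python3 - <<'E'
from h import *
o=[]
for c,b in(('top',(170,120,330,250)),('side',(240,100,400,230))):
    im=env.get_image(c);o.append(cv2.resize(im['color'][b[1]:b[3],b[0]:b[2]],(400,325),interpolation=2))
    print(proj(im,np.array([[.606,.146,.09]])))
cv2.imwrite('pics/held.png',np.hstack(o))
E
```

```text
t 24.82 pos [0.6067 0.1385 0.14  ] F [-0.8 -0.3 -1.6] w 36.5 g 27.3 yawY 87.46 q7 75.1
tool move mm [ 92.4 117.3  62.5]
[[249.83685103 159.40721307]]
[[334.34295588 168.25053642]]
```

View pics/held.png

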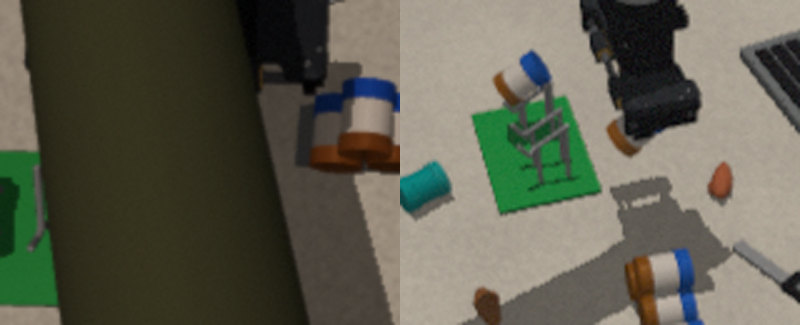

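The pot is held tilted at about px (290,150) in the side view. Lowering it over free bench to lever it level.

>>> step_arm:
  plan:
    - {"gripper": 20, "translation": [0, 5, 15], "roll": 0}
    - {"gripper": 20, "translation": [0, 0, 35], "roll": 0}
    - {"gripper": 20, "translation": [0, 0, 35], "roll": 0}
    - {"gripper": 20, "translation": [0, 0, 25], "roll": 0}
    - {"gripper": 20, "translation": [0, 0, 12], "roll": 0}
    - {"gripper": 20, "translation": [0, 0, 4], "roll": 0}
    - {"gripper": 20, "translation": [0, 0, 0], "roll": 0}

```text
time: 25.8
position: [0.6051, 0.1512, 0.0156]
eef_rot: [[-0.999, 0.034, 0.001], [0.034, 0.999, 0.0], [-0.001, 0.001, -1.0]]
force: [0.1, 0.9, -1.4]
grip_width: 0.0364
grip_force: 27.2
```

>>> step_arm:
  plan:
    - {"gripper": 20, "translation": [0, 0, 4], "roll": 0}
    - {"gripper": 20, "translation": [-1, 0, 2], "roll": 0}
    - {"gripper": 20, "translation": [-3, 0, 2], "roll": 0}
    - {"gripper": 20, "translation": [-3, 0, 2], "roll": 0}
    - {"gripper": 20, "translation": [0, 0, 0], "roll": 0}

```text
time: 26.42
position: [0.6129, 0.1504, 0.0055]
eef_rot: [[-0.999, 0.035, 0.002], [0.035, 0.999, 0.0], [-0.002, 0.0, -1.0]]
force: [0.7, 0.8, 2.0]
grip_width: 0.0367
grip_force: 26.4
```

>>> step_arm:
  plan:
    - {"gripper": 20, "translation": [-3, 0, 1], "roll": 0}
    - {"gripper": 20, "translation": [-3, 0, 1.5], "roll": 0}
    - {"gripper": 20, "translation": [-2, 0, 0.5], "roll": 0}
    - {"gripper": 20, "translation": [0, 0, 0], "roll": 0}

```text
time: 26.92
position: [0.6197, 0.15, 0.0017]
eef_rot: [[-0.999, 0.035, -0.0], [0.035, 0.999, -0.0], [0.0, -0.0, -1.0]]
force: [0.4, -0.8, 0.5]
grip_width: 0.0207
grip_force: 0.3
```

```bash
python3 g.py dr 0 -40 77; python3 - <<'E'
from h import *
im=env.get_image('side');b=(300,140,370,200)
cv2.imwrite('pics/lev.png',cv2.resize(im['color'][b[1]:b[3],b[0]:b[2]],None,fx=7,fy=7,interpolation=2))
E
```

```text
t 26.93 pos [0.6197 0.15   0.0017] F [ 0.4 -0.8  0.5] w 20.7 g 0.3 yawY 87.99 q7 76.6
tool move mm [103.9 106.  -75.3]
```

View pics/lev.png

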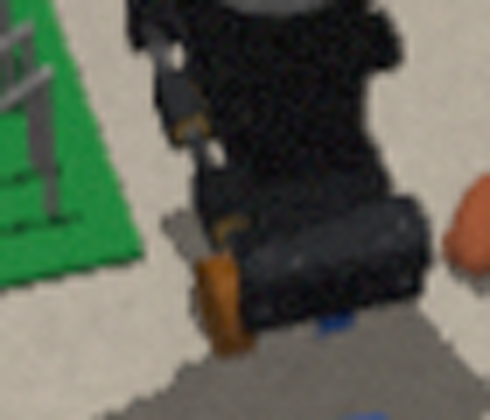

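Side view: the pot lies level on the bench at about px (338,183), having slipped out of the fingers at the end. Raising the arm clear to locate it.

>>> step_arm:
  plan:
    - {"gripper": 20, "translation": [0, 0, -4], "roll": 0}
    - {"gripper": 20, "translation": [0, 0, -15], "roll": 0}
    - {"gripper": 20, "translation": [0, 0, -40], "roll": 0}
    - {"gripper": 20, "translation": [0, 0, -50], "roll": 0}
    - {"gripper": 60, "translation": [0, 0, -50], "roll": 0}
    - {"gripper": 80, "translation": [0, 50, -40], "roll": 0}
    - {"gripper": 80, "translation": [0, 50, 0], "roll": 0}
    - {"gripper": 80, "translation": [0, 40, 0], "roll": 0}

```text
time: 27.98
position: [0.6245, 0.2916, 0.2025]
eef_rot: [[-0.999, 0.034, 0.002], [0.034, 0.999, 0.002], [-0.002, 0.002, -1.0]]
force: [0.5, -0.7, -0.4]
grip_width: 0.0521
grip_force: 0.0
```

```bash
cat > lp.py <<'E'
from h import *
n=0
v=[]
for c,ctr in(('top',(.615,.115,.02)),('side',(.615,.115,.02))):
    im=env.get_image(c);u=proj(im,np.array([ctr]))[0]
    ds=[d for d in env.cut_out(c,'pot1')+env.cut_out(c,'base1') if np.hypot((d['extent'][0]+d['extent'][2])/2-u[0],(d['extent'][1]+d['extent'][3])/2-u[1])<30]
    print(c,u.round(),[(d['confidence'],np.round(d['extent']),int(d['mask'].sum())) for d in ds])
    if ds: v.append((im,ds[0]['mask'].astype(float)))
    cv2.imwrite(f'pics/{c}3.png',im['color'])
f=lambda q:sum(np.abs(sil(im,[pot(q[0],q[1],.022,q[2])])-m).sum()/m.sum() for im,m in v)
r=differential_evolution(f,[(.5,.7),(.05,.2),(-1.5,1.5)],seed=1,tol=1e-6);print(r.x,r.fun)
for one in list(v):
    v[:]=[one];r=differential_evolution(f,[(.5,.7),(.05,.2),(-1.5,1.5)],seed=1,tol=1e-6);print(r.x,r.fun)
E
python3 lp.py
```

```text
top [268. 164.] [(0.88, array([240., 145., 262., 178.]), 625)]
side [340. 191.] [(0.89, array([330., 176., 348., 193.]), 287), (0.43, array([330., 209., 337., 221.]), 60), (0.2, array([329., 174., 352., 194.]), 296)]
[ 0.62233195  0.15028209 -0.10152773] 0.3880369365307098
[ 0.62284274  0.15051178 -0.08226347] 0.15149803921568628
[ 0.62143694  0.14977498 -0.18919921] 0.22822982851677256
```

pot1 lies level at (0.6225, 0.150). Turning to take it by its ends.

>>> step_arm:
  plan:
    - {"gripper": 80, "translation": [0, 0, 0], "roll": 10.4}
    - {"gripper": 80, "translation": [0, 0, 0], "roll": 10.4}
    - {"gripper": 80, "translation": [0, 0, 0], "roll": 10.4}
    - {"gripper": 80, "translation": [0, 0, 0], "roll": 10.4}
    - {"gripper": 80, "translation": [0, 0, 0], "roll": 10.4}
    - {"gripper": 80, "translation": [0, 0, 0], "roll": 10.4}
    - {"gripper": 80, "translation": [0, 0, 0], "roll": 10.4}
    - {"gripper": 80, "translation": [0, 0, 0], "roll": 10.4}

```text
time: 29.28
position: [0.6252, 0.2866, 0.2008]
eef_rot: [[-0.075, 0.997, 0.001], [0.997, 0.075, -0.0], [-0.0, 0.001, -1.0]]
force: [0.2, 0.0, 1.2]
grip_width: 0.0798
grip_force: 0.0
```

>>> step_arm:
  plan:
    - {"gripper": 80, "translation": [0, 0, 0], "roll": 10}
    - {"gripper": 80, "translation": [0, 0, 0], "roll": 0}

```text
time: 29.52
position: [0.6251, 0.287, 0.2007]
eef_rot: [[0.091, 0.996, 0.001], [0.996, -0.091, -0.0], [-0.0, 0.001, -1.0]]
force: [0.5, -0.2, 0.2]
grip_width: 0.0799
grip_force: 0.0
```

```bash
sed -i "s/F={/F={'w':(0,0,0),/" g.py; python3 g.py w 622.5 150 4
```

```text
t 29.52 pos [0.6251 0.287  0.2007] F [ 0.5 -0.2  0.2] w 79.9 g 0.0 yawY -5.24 q7 -25.4
tool move mm [-136.6    9.8  196.7]
```

>>> step_arm:
  plan:
    - {"gripper": 80, "translation": [-45, 3, 20], "roll": 0}
    - {"gripper": 80, "translation": [-50, 4, 20], "roll": 0}
    - {"gripper": 80, "translation": [-41, 3, 30], "roll": 0}
    - {"gripper": 80, "translation": [0, 0, 50], "roll": 0}
    - {"gripper": 80, "translation": [0, 0, 40], "roll": 0}
    - {"gripper": 80, "translation": [0, 0, 25], "roll": 0}
    - {"gripper": 80, "translation": [0, 0, 10], "roll": 0}
    - {"gripper": 72, "translation": [0, 0, 0], "roll": 0}

```text
time: 30.52
position: [0.6223, 0.1519, 0.0052]
eef_rot: [[0.09, 0.996, -0.0], [0.996, -0.09, -0.0], [-0.0, -0.0, -1.0]]
force: [0.7, -0.5, 0.3]
grip_width: 0.0759
grip_force: 0.0
```

```bash
python3 g.py w 622.5 150 4
```

```text
t 30.52 pos [0.6223 0.1519 0.0052] F [ 0.7 -0.5  0.3] w 75.9 g 0.0 yawY -5.17 q7 -11.5
tool move mm [-1.9  0.4  1.2]
```

>>> step_arm:
  plan:
    - {"gripper": 60, "translation": [-1.5, 0, 1.5], "roll": 0}
    - {"gripper": 45, "translation": [0, 0, 0], "roll": 0}
    - {"gripper": 45, "translation": [0, 0, 0], "roll": 0}
    - {"gripper": 45, "translation": [0, 0, 0], "roll": 0}

```text
time: 31.02
position: [0.623, 0.1511, 0.0047]
eef_rot: [[0.091, 0.996, 0.002], [0.996, -0.091, 0.001], [0.001, 0.002, -1.0]]
force: [-0.7, -1.3, 4.4]
grip_width: 0.0578
grip_force: 29.5
```

>>> step_arm:
  plan:
    - {"gripper": 45, "translation": [0, 0, -4], "roll": 0}
    - {"gripper": 45, "translation": [0, 0, -12], "roll": 0}
    - {"gripper": 45, "translation": [0, 0, -30], "roll": 0}
    - {"gripper": 45, "translation": [0, 0, -40], "roll": 0}
    - {"gripper": 45, "translation": [-20, -2, -35], "roll": 0}
    - {"gripper": 45, "translation": [-40, -4, 0], "roll": 0}
    - {"gripper": 45, "translation": [-45, -5, 0], "roll": 0}
    - {"gripper": 45, "translation": [-45, -5, 0], "roll": 0}

```text
time: 32.02
position: [0.5921, 0.0019, 0.1252]
eef_rot: [[0.09, 0.996, 0.0], [0.996, -0.09, 0.0], [0.0, 0.0, -1.0]]
force: [1.1, 0.1, -1.2]
grip_width: 0.0578
grip_force: 29.6
```

>>> step_arm:
  plan:
    - {"gripper": 45, "translation": [-34, -4, 0], "roll": 0}
    - {"gripper": 45, "translation": [0, 0, 10], "roll": 0}
    - {"gripper": 45, "translation": [0, 0, 10], "roll": 0}
    - {"gripper": 45, "translation": [0, 0, 0], "roll": 0}

```text
time: 32.52
position: [0.5847, -0.0286, 0.1032]
eef_rot: [[0.088, 0.996, -0.003], [0.996, -0.088, 0.0], [0.0, -0.003, -1.0]]
force: [-0.1, 0.1, -0.9]
grip_width: 0.0576
grip_force: 29.6
```

```bash
python3 g.py rack -1 -23 48
```

```text
t 32.52 pos [ 0.5847 -0.0286  0.1032] F [-0.1  0.1 -0.9] w 57.6 g 29.6 yawY -5.07 q7 2.3
tool move mm [-1.6  1.5 55.2]
```

>>> step_arm:
  plan:
    - {"gripper": 45, "translation": [-2.5, 1, 10], "roll": 0}
    - {"gripper": 45, "translation": [0, 0, 15], "roll": 0}
    - {"gripper": 45, "translation": [0, 0, 12], "roll": 0}
    - {"gripper": 45, "translation": [0, 0, 8], "roll": 0}
    - {"gripper": 45, "translation": [0, 0, 3], "roll": 0}
    - {"gripper": 45, "translation": [0, 0, 0], "roll": 0}

```text
time: 33.28
position: [0.5863, -0.0331, 0.0565]
eef_rot: [[0.091, 0.996, 0.0], [0.996, -0.091, 0.0], [0.0, 0.0, -1.0]]
force: [0.4, -0.2, -1.4]
grip_width: 0.0581
grip_force: 29.6
```

>>> step_arm:
  plan:
    - {"gripper": 45, "translation": [1.5, 0, 2], "roll": 0}
    - {"gripper": 45, "translation": [0, 0, 2], "roll": 0}
    - {"gripper": 45, "translation": [0, 0, 1], "roll": 0}
    - {"gripper": 45, "translation": [0, 0, 0], "roll": 0}

```text
time: 33.78
position: [0.5864, -0.0316, 0.0515]
eef_rot: [[0.091, 0.996, -0.0], [0.996, -0.091, 0.0], [0.0, -0.0, -1.0]]
force: [-0.4, 0.2, -0.7]
grip_width: 0.0576
grip_force: 29.6
```

>>> step_arm:
  plan:
    - {"gripper": 45, "translation": [0, 0, 1], "roll": 0}
    - {"gripper": 45, "translation": [0, 0, 1], "roll": 0}
    - {"gripper": 45, "translation": [0, 0, 0], "roll": 0}

```text
time: 34.15
position: [0.5865, -0.0314, 0.0497]
eef_rot: [[0.091, 0.996, 0.0], [0.996, -0.091, 0.0], [0.0, 0.0, -1.0]]
force: [-1.2, 0.4, -0.0]
grip_width: 0.0577
grip_force: 29.6
```

>>> step_arm:
  plan:
    - {"gripper": 45, "translation": [0, 0, 0.7], "roll": 0}
    - {"gripper": 45, "translation": [0, 0, 0.7], "roll": 0}
    - {"gripper": 45, "translation": [0, 0, 0], "roll": 0}

```text
time: 34.52
position: [0.5868, -0.0307, 0.0491]
eef_rot: [[0.09, 0.996, 0.001], [0.996, -0.09, 0.001], [0.001, 0.001, -1.0]]
force: [-1.8, 2.8, 6.6]
grip_width: 0.0575
grip_force: 29.5
```

Contact felt (6.6 N). Releasing.

>>> step_arm:
  plan:
    - {"gripper": 62, "translation": [0, 0, 0], "roll": 0}
    - {"gripper": 72, "translation": [0, 0, 0], "roll": 0}
    - {"gripper": 80, "translation": [0, 0, 0], "roll": 0}
    - {"gripper": 80, "translation": [0, 0, -15], "roll": 0}
    - {"gripper": 80, "translation": [0, 0, -30], "roll": 0}
    - {"gripper": 80, "translation": [0, 0, -45], "roll": 0}
    - {"gripper": 80, "translation": [0, 0, -45], "roll": -10.4}
    - {"gripper": 65, "translation": [0, 0, -20], "roll": -10.4}

```text
time: 35.52
position: [0.588, -0.032, 0.2075]
eef_rot: [[-0.274, 0.962, 0.006], [0.962, 0.274, 0.0], [-0.001, 0.006, -1.0]]
force: [0.1, 0.4, -1.3]
grip_width: 0.0753
grip_force: 0.0
```

>>> step_arm:
  plan:
    - {"gripper": 65, "translation": [0, 0, 0], "roll": -10.4}
    - {"gripper": 65, "translation": [0, 0, 0], "roll": -10.4}
    - {"gripper": 65, "translation": [0, 0, 0], "roll": -10.4}
    - {"gripper": 65, "translation": [0, 0, 0], "roll": -10.4}
    - {"gripper": 65, "translation": [0, 0, 0], "roll": -10.4}
    - {"gripper": 65, "translation": [0, 0, 0], "roll": -10.4}
    - {"gripper": 65, "translation": [0, 0, 0], "roll": -10}
    - {"gripper": 65, "translation": [0, 0, 0], "roll": 0}

```text
time: 36.52
position: [0.5866, -0.0318, 0.2041]
eef_rot: [[-0.999, 0.037, 0.001], [0.037, 0.999, 0.0], [-0.001, 0.0, -1.0]]
force: [0.0, 0.6, 0.9]
grip_width: 0.0648
grip_force: 0.0
```

```bash
python3 g.py dr 0 40 170
```

```text
t 36.52 pos [ 0.5866 -0.0318  0.2041] F [0.  0.6 0.9] w 64.8 g 0.0 yawY 87.86 q7 92.0
tool move mm [ 78.1 368.7  34.1]
```

>>> step_arm:
  plan:
    - {"gripper": 65, "translation": [10, 45, 0], "roll": 0}
    - {"gripper": 65, "translation": [11, 54, 0], "roll": 0}
    - {"gripper": 65, "translation": [11, 54, 0], "roll": 0}
    - {"gripper": 65, "translation": [12, 54, 0], "roll": 0}
    - {"gripper": 65, "translation": [12, 54, 0], "roll": 0}
    - {"gripper": 65, "translation": [11, 54, 0], "roll": 0}
    - {"gripper": 65, "translation": [11, 54, 20], "roll": 0}
    - {"gripper": 65, "translation": [0, 0, 14], "roll": 0}

```text
time: 37.52
position: [0.5181, 0.3464, 0.1683]
eef_rot: [[-1.0, 0.029, -0.002], [0.029, 1.0, 0.002], [0.002, 0.002, -1.0]]
force: [0.5, -0.4, 0.4]
grip_width: 0.065
grip_force: 0.0
```

>>> step_arm:
  plan:
    - {"gripper": 65, "translation": [0, 0, 0], "roll": 0}

```text
time: 37.65
position: [0.5209, 0.3387, 0.168]
eef_rot: [[-0.999, 0.037, -0.002], [0.037, 0.999, -0.003], [0.001, -0.003, -1.0]]
force: [0.8, -1.0, -0.5]
grip_width: 0.0651
grip_force: 0.0
```

```bash
python3 g.py dr 0 40 71; python3 - <<'E'
from h import *
v=[]
im=env.get_image('top');P=pyramid((.588,-.0075,0,-.09))
for l in('mate','base1'):
  for d in env.cut_out('top',l):
    e=d['extent'];c=((e[0]+e[2])/2,(e[1]+e[3])/2)
    if 280<c[0]<370 and 140<c[1]<200: print(l,round(d['confidence'],2),np.round(e,1),int(d['mask'].sum()))
for p in P: u=proj(im,p);print('model',u.min(0).round(1),u.max(0).round(1))
h=cv2.cvtColor(im['color'],cv2.COLOR_BGR2HSV);m=(((h[...,0]>100)&(h[...,0]<130)&(h[...,1]>150))*255).astype(np.uint8)[140:200,284:370]
n,l,s,c=cv2.connectedComponentsWithStats(m);print([(c[k].round(2).tolist(),s[k].tolist()) for k in range(1,n) if s[k,4]>10])
cv2.imwrite('pics/top4.png',im['color'])
E
```

```text
t 37.65 pos [0.5209 0.3387 0.168 ] F [ 0.8 -1.  -0.5] w 65.1 g 0.0 yawY 87.86 q7 54.3
tool move mm [-1.6  1.1 97. ]
mate 0.72 [305.1 151.2 330.4 182. ] 691
base1 0.82 [292.6 161.2 315.2 192.6] 397
base1 0.81 [343.3 158.9 358.8 192.3] 338
base1 0.57 [320.4 160.3 337.1 192.7] 116
model [337.8 159.8] [360.5 191.9]
model [315.6 158.1] [338.6 190.4]
model [293.5 156.5] [316.6 188.8]
model [327.4 154. ] [351.  187.5]
model [304.5 152.3] [328.3 185.8]
[([44.33, 18.29], [12, 11, 65, 17, 417])]
```

>>> step_arm:
  plan:
    - {"gripper": 65, "translation": [-1, 0, 20], "roll": 0}
    - {"gripper": 65, "translation": [0, 0, 30], "roll": 0}
    - {"gripper": 65, "translation": [0, 0, 25], "roll": 0}
    - {"gripper": 65, "translation": [0, 0, 15], "roll": 0}
    - {"gripper": 55, "translation": [0, 0, 7], "roll": 0}
    - {"gripper": 40, "translation": [0, 0, 0], "roll": 0}
    - {"gripper": 20, "translation": [0, 0, 0], "roll": 0}
    - {"gripper": 20, "translation": [0, 0, 0], "roll": 0}

```text
time: 38.8
position: [0.5228, 0.3391, 0.0733]
eef_rot: [[-0.999, 0.036, 0.001], [0.036, 0.999, -0.001], [-0.001, -0.001, -1.0]]
force: [-2.4, -3.3, 3.7]
grip_width: 0.0381
grip_force: 30.0
```

>>> step_arm:
  plan:
    - {"gripper": 20, "translation": [0, 0, 0], "roll": 0}

```text
time: 38.92
position: [0.5228, 0.3391, 0.0732]
eef_rot: [[-0.999, 0.036, 0.001], [0.036, 0.999, -0.001], [-0.001, -0.001, -1.0]]
force: [-1.9, -4.6, 5.9]
grip_width: 0.0382
grip_force: 30.1
```

>>> step_arm:
  plan:
    - {"gripper": 60, "translation": [0, 0, 0], "roll": 0}
    - {"gripper": 60, "translation": [1.5, 0, 0], "roll": 0}
    - {"gripper": 60, "translation": [0, 0, 5], "roll": 0}
    - {"gripper": 40, "translation": [0, 0, 1], "roll": 0}
    - {"gripper": 20, "translation": [0, 0, 0], "roll": 0}
    - {"gripper": 20, "translation": [0, 0, 0], "roll": 0}
    - {"gripper": 20, "translation": [0, 0, 0], "roll": 0}

```text
time: 39.8
position: [0.5185, 0.3392, 0.0661]
eef_rot: [[-0.999, 0.035, -0.005], [0.035, 0.999, -0.002], [0.005, -0.002, -1.0]]
force: [-7.3, -1.7, 4.1]
grip_width: 0.0283
grip_force: 4.8
```

Something is slipping here, so I'm opening and looking.

>>> step_arm:
  plan:
    - {"gripper": 60, "translation": [0, 0, 0], "roll": 0}
    - {"gripper": 60, "translation": [0, 0, 0], "roll": 0}
    - {"gripper": 65, "translation": [0, 0, 0], "roll": 0}

```text
time: 40.17
position: [0.5215, 0.34, 0.0663]
eef_rot: [[-0.999, 0.035, 0.001], [0.035, 0.999, 0.0], [-0.001, 0.0, -1.0]]
force: [-0.3, -1.1, 0.6]
grip_width: 0.0501
grip_force: 0.0
```

```bash
python3 g.py dr 0 40 70;python3 - <<'E'
from h import *
im=env.get_image('side');b=(240,90,340,170)
o=[cv2.resize(cv2.imread('pics/s2.png')[b[1]:b[3],b[0]:b[2]],(400,320),interpolation=2),cv2.resize(im['color'][b[1]:b[3],b[0]:b[2]],(400,320),interpolation=2)]
cv2.imwrite('pics/slip.png',np.hstack(o))
E
```

```text
t 40.17 pos [0.5215 0.34   0.0663] F [-0.3 -1.1  0.6] w 50.1 g 0.0 yawY 87.98 q7 55.0
tool move mm [-0.9 -0.5 -3.7]
```

View pics/slip.png

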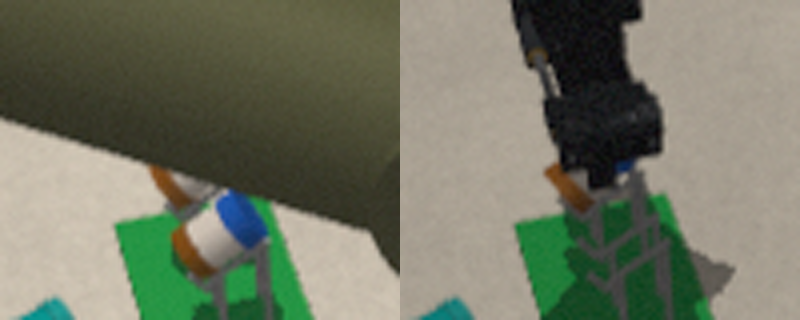

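Pot2 is still in its cradle (amber base at about px (282,137) in the side view). Raising the arm and measuring it numerically.

>>> step_arm:
  plan:
    - {"gripper": 65, "translation": [0, 0, -20], "roll": 0}
    - {"gripper": 65, "translation": [0, 0, -45], "roll": 0}
    - {"gripper": 65, "translation": [0, 45, -40], "roll": 0}
    - {"gripper": 65, "translation": [0, 60, 0], "roll": 0}
    - {"gripper": 65, "translation": [0, 40, 0], "roll": 0}

```text
time: 40.85
position: [0.5256, 0.4886, 0.1739]
eef_rot: [[-0.999, 0.033, 0.002], [0.033, 0.999, 0.004], [-0.002, 0.004, -1.0]]
force: [0.5, -1.4, -0.2]
grip_width: 0.0651
grip_force: 0.0
```

```bash
cat > lp2.py <<'E'
from h import *
v=[]
P=[]
for c in('top','side'):
    im=env.get_image(c);u=proj(im,np.array([[.5224,.339,.092]]))[0]
    ds=[d for d in env.cut_out(c,'pot1') if np.hypot((d['extent'][0]+d['extent'][2])/2-u[0],(d['extent'][1]+d['extent'][3])/2-u[1])<22]
    p=pot(.5224,.339,.092,-.035,.5585);w=proj(im,p)
    print(c,'model',w.min(0).round(1),w.max(0).round(1),[(round(d['confidence'],2),np.round(d['extent'],1),int(d['mask'].sum())) for d in ds])
    if ds: v.append((im,ds[0]['mask'].astype(float)))
f=lambda q:sum(np.abs(sil(im,[pot(*q)])-m).sum()/m.sum() for im,m in v)
r=differential_evolution(f,[(.48,.57),(.29,.39),(.06,.12),(-.4,.4),(-.2,1.)],seed=1,tol=1e-5);print(r.x.round(4),r.fun)
print('start',fit(lambda q:[pot(*q)],v,[(.48,.57),(.29,.39),(.06,.12),(-.3,.3)])[1] if 0 else '')
E
python3 lp2.py; python3 g.py dr 0 40 170
```

```text
top model [134.4 184.8] [161.7 221.5] [(0.66, array([132.5, 186.6, 165.8, 226.6]), 821)]
side model [277.1 120. ] [300.6 142.4] [(0.58, array([275.7, 119. , 301.6, 143.3]), 273)]
[0.5177 0.3391 0.0913 0.2927 0.4991] 0.24279461870634755
start 
t 41.05 pos [0.5259 0.4855 0.1719] F [ 1.  -0.3 -0.2] w 65.1 g 0.0 yawY 88.07 q7 45.2
tool move mm [  -1.4 -146.     1.9]
```

```bash
python3 - <<'E'
from h import *
def ray(im,u,v,z):
    T=np.array(im['world_from_camera']);r=T[:3,:3]@[(u-im['cx'])/im['fx'],-(v-im['cy'])/im['fy'],-1]
    return T[:3,3]+r*(z-T[2,3])/r[2]
cur=env.get_image('top')
for n,img in(('before',cv2.imread('pics/top0.png')),('now',cur['color'])):
    h=cv2.cvtColor(img,cv2.COLOR_BGR2HSV);R=np.zeros((400,640),bool);R[178:232,126:172]=1
    P=[]
    for k,(lo,hi,z) in dict(lid=(100,130,.112),base=(5,20,.085)).items():
        m=R&(h[...,0]>=lo)&(h[...,0]<=hi)&(h[...,1]>110)
        y,x=np.nonzero(m);p=ray(cur,np.median(x),np.median(y),z);P.append(p);print(n,k,len(x),np.median(x),np.median(y),x.min(),x.max(),y.min(),y.max(),p.round(4))
    d=P[0]-P[1];print(n,'yaw',np.arctan2(d[1],d[0]).round(3))
E
```

```text
before lid 328 147.5 192.5 136 160 185 200 [0.5387 0.335  0.112 ]
before base 162 151.0 216.0 138 161 208 220 [0.4981 0.335  0.085 ]
before yaw -0.001
now lid 303 145.0 195.0 133 157 187 203 [0.534  0.3394 0.112 ]
now base 171 153.0 218.0 140 164 209 223 [0.4942 0.331  0.085 ]
now yaw 0.208
```

>>> step_arm:
  plan:
    - {"gripper": 65, "translation": [0, -40, 0], "roll": 0}
    - {"gripper": 65, "translation": [2, -55, 0], "roll": 0}
    - {"gripper": 65, "translation": [2, -52, 0], "roll": 0}
    - {"gripper": 65, "translation": [0, 0, 15], "roll": -7}
    - {"gripper": 65, "translation": [0, 0, 10], "roll": -6.5}
    - {"gripper": 65, "translation": [0, 0, 0], "roll": 0}
    - {"gripper": 65, "translation": [0, 0, 0], "roll": 0}

```text
time: 41.98
position: [0.5174, 0.3374, 0.1472]
eef_rot: [[-0.981, -0.196, 0.001], [-0.196, 0.981, 0.001], [-0.001, 0.0, -1.0]]
force: [0.1, -0.1, 0.4]
grip_width: 0.0648
grip_force: 0.0
```

```bash
python3 g.py w 516 338.5 70
```

```text
t 41.98 pos [0.5174 0.3374 0.1472] F [ 0.1 -0.1  0.4] w 64.8 g 0.0 yawY 101.31 q7 67.4
tool move mm [ 1.3  1.4 77.2]
```

>>> step_arm:
  plan:
    - {"gripper": 65, "translation": [1, 1.5, 30], "roll": 0}
    - {"gripper": 65, "translation": [0, 0, 28], "roll": 0}
    - {"gripper": 65, "translation": [0, 0, 14], "roll": 0}
    - {"gripper": 60, "translation": [0, 0, 5], "roll": 0}
    - {"gripper": 50, "translation": [0, 0, 0], "roll": 0}
    - {"gripper": 42, "translation": [0, 0, 0], "roll": 0}
    - {"gripper": 30, "translation": [0, 0, 0], "roll": 0}

```text
time: 42.85
position: [0.5161, 0.3397, 0.0701]
eef_rot: [[-0.98, -0.199, 0.001], [-0.199, 0.98, 0.001], [-0.001, 0.001, -1.0]]
force: [0.9, 0.6, 0.1]
grip_width: 0.0393
grip_force: 4.8
```

>>> step_arm:
  plan:
    - {"gripper": 30, "translation": [0, 0, 0], "roll": 0}

```text
time: 42.98
position: [0.5146, 0.3395, 0.0698]
eef_rot: [[-0.98, -0.199, -0.002], [-0.199, 0.98, -0.0], [0.002, 0.0, -1.0]]
force: [-6.3, -3.1, 3.8]
grip_width: 0.0328
grip_force: 7.2
```

>>> step_arm:
  plan:
    - {"gripper": 60, "translation": [0, 0, 0], "roll": 0}
    - {"gripper": 60, "translation": [0, 0, 0], "roll": 0}
    - {"gripper": 60, "translation": [-1, 0, 4], "roll": 0}
    - {"gripper": 60, "translation": [-1, 0, 4], "roll": 0}
    - {"gripper": 50, "translation": [0, 0, 0], "roll": 0}
    - {"gripper": 42, "translation": [0, 0, 0], "roll": 0}
    - {"gripper": 36, "translation": [0, 0, 0], "roll": 0}

```text
time: 43.85
position: [0.5176, 0.3399, 0.0613]
eef_rot: [[-0.98, -0.199, 0.0], [-0.199, 0.98, 0.0], [-0.0, 0.0, -1.0]]
force: [-0.7, 0.2, 0.3]
grip_width: 0.0402
grip_force: 15.4
```

>>> step_arm:
  plan:
    - {"gripper": 35, "translation": [0, 0, 0], "roll": 0}

```text
time: 43.98
position: [0.5175, 0.3402, 0.0615]
eef_rot: [[-0.98, -0.199, 0.0], [-0.199, 0.98, 0.001], [-0.001, 0.001, -1.0]]
force: [-0.1, 1.2, 1.0]
grip_width: 0.0382
grip_force: 28.4
```

>>> step_arm:
  plan:
    - {"gripper": 30, "translation": [0, 0, -3], "roll": 0}
    - {"gripper": 30, "translation": [0, 0, -7], "roll": 0}
    - {"gripper": 30, "translation": [0, 0, -15], "roll": 0}
    - {"gripper": 30, "translation": [0, 0, -30], "roll": 0}
    - {"gripper": 30, "translation": [0, 0, -30], "roll": 0}

```text
time: 44.6
position: [0.5176, 0.3398, 0.1481]
eef_rot: [[-0.98, -0.199, 0.001], [-0.199, 0.98, 0.0], [-0.001, 0.0, -1.0]]
force: [-0.1, 0.6, -0.5]
grip_width: 0.0384
grip_force: 28.6
```

>>> step_arm:
  plan:
    - {"gripper": 30, "translation": [-7, -30, 0], "roll": 0}
    - {"gripper": 30, "translation": [-12, -50, 0], "roll": 0}
    - {"gripper": 30, "translation": [-12, -50, 0], "roll": 0}
    - {"gripper": 30, "translation": [-12, -50, 0], "roll": 0}
    - {"gripper": 30, "translation": [-5, -24, 0], "roll": 0}
    - {"gripper": 30, "translation": [0, 0, 20], "roll": 8}
    - {"gripper": 30, "translation": [0, 0, 30], "roll": 8}
    - {"gripper": 30, "translation": [0, 0, 0], "roll": 0}

```text
time: 45.6
position: [0.6034, 0.1491, 0.0947]
eef_rot: [[-0.997, 0.077, -0.004], [0.077, 0.997, -0.001], [0.004, -0.002, -1.0]]
force: [-0.3, 0.3, -1.6]
grip_width: 0.0383
grip_force: 28.6
```

>>> step_arm:
  plan:
    - {"gripper": 30, "translation": [0, 0, 30], "roll": 0}
    - {"gripper": 30, "translation": [0, 0, 28], "roll": 0}
    - {"gripper": 30, "translation": [0, 0, 15], "roll": 0}
    - {"gripper": 30, "translation": [0, 0, 5], "roll": 0}
    - {"gripper": 30, "translation": [0, 0, 3], "roll": 0}
    - {"gripper": 30, "translation": [0, 0, 0], "roll": 0}

```text
time: 46.35
position: [0.6058, 0.1496, 0.016]
eef_rot: [[-0.997, 0.078, 0.001], [0.078, 0.997, 0.001], [-0.001, 0.001, -1.0]]
force: [-0.1, 0.6, -0.9]
grip_width: 0.0382
grip_force: 28.7
```

>>> step_arm:
  plan:
    - {"gripper": 30, "translation": [0, 0, 3], "roll": 0}
    - {"gripper": 30, "translation": [-1, 0, 3], "roll": 0}
    - {"gripper": 30, "translation": [-3, 0, 2], "roll": 0}
    - {"gripper": 30, "translation": [-3, 0, 2], "roll": 0}
    - {"gripper": 30, "translation": [-3, 0, 1.5], "roll": 0}
    - {"gripper": 30, "translation": [-3, 0, 1.5], "roll": 0}
    - {"gripper": 30, "translation": [-2, 0, 0.5], "roll": 0}

```text
time: 47.22
position: [0.6203, 0.1482, 0.0015]
eef_rot: [[-0.997, 0.079, -0.0], [0.079, 0.997, -0.0], [0.0, -0.0, -1.0]]
force: [0.0, -0.8, -0.5]
grip_width: 0.0385
grip_force: 28.7
```

```bash
python3 - <<'E'
from h import *
im=env.get_image('side')
for t in(0,.2,.35,.56):
    w=proj(im,pot(.622,.149,.022*np.cos(t)+.029*np.sin(t),-.07,t));print('model',t,w.min(0).round(1),w.max(0).round(1))
for l in('pot1','base1'):
  for d in env.cut_out('side',l):
    e=d['extent']
    if 315<(e[0]+e[2])/2<360 and 165<(e[1]+e[3])/2<200: print(l,round(d['confidence'],2),np.round(e,1),int(d['mask'].sum()))
h=cv2.cvtColor(im['color'],cv2.COLOR_BGR2HSV)[165:200,315:362]
for n,lo,hi in(('amber',5,20),('blue',100,130)):
    m=((h[...,0]>=lo)&(h[...,0]<=hi)&(h[...,1]>110)&(h[...,2]>50));y,x=np.nonzero(m);print(n,len(x),(x.min()+315,x.max()+315,y.min()+165,y.max()+165) if len(x) else '')
    if n=='amber':
        for r in m: print(''.join('#' if k else '.' for k in r))
E
```

```text
model 0 [327.8 173.1] [350.3 191.1]
model 0.2 [327.5 170.8] [350.5 190.8]
model 0.35 [327.1 169.4] [350.9 190.7]
model 0.56 [326.8 168. ] [351.2 190.6]
pot1 0.5 [328.  176.8 336.  193.9] 52
amber 57 (np.int64(327), np.int64(337), np.int64(175), np.int64(190))
...............................................
...............................................
...............................................
...............................................
...............................................
...............................................
...............................................
...............................................
...............................................
...............................................
................#..............................
...............................................
...............................................
..............##...............................
.............###...............................
............####...............................
............####...............................
............#####..............................
.............#####.............................
.............#####.............................
..............####.............................
..............#####............................
...............####............................
................######.........................
.................######........................
..................###..........................
...............................................
...............................................
...............................................
...............................................
...............................................
...............................................
...............................................
...............................................
...............................................
blue 0
```

>>> step_arm:
  plan:
    - {"gripper": 38, "translation": [0, 0, 0], "roll": 0}
    - {"gripper": 38.4, "translation": [0, 0, 0], "roll": 0}
    - {"gripper": 38.8, "translation": [0, 0, 0], "roll": 0}
    - {"gripper": 39.2, "translation": [0, 0, 0], "roll": 0}
    - {"gripper": 39.6, "translation": [0, 0, 0], "roll": 0}
    - {"gripper": 40.2, "translation": [0, 0, 0], "roll": 0}

```text
time: 48.12
position: [0.6201, 0.1482, 0.0017]
eef_rot: [[-0.997, 0.079, 0.0], [0.079, 0.997, 0.0], [-0.0, 0.0, -1.0]]
force: [0.1, -0.9, -0.7]
grip_width: 0.0401
grip_force: 11.0
```

>>> step_arm:
  plan:
    - {"gripper": 40.5, "translation": [0, 0, 0], "roll": 0}
    - {"gripper": 40.8, "translation": [0, 0, 0], "roll": 0}
    - {"gripper": 41.1, "translation": [0, 0, 0], "roll": 0}
    - {"gripper": 41.4, "translation": [0, 0, 0], "roll": 0}
    - {"gripper": 41.8, "translation": [0, 0, 0], "roll": 0}

```text
time: 48.75
position: [0.6201, 0.1483, 0.0017]
eef_rot: [[-0.997, 0.079, 0.0], [0.079, 0.997, 0.0], [-0.0, 0.0, -1.0]]
force: [0.3, 1.0, -0.7]
grip_width: 0.042
grip_force: 3.2
```

>>> step_arm:
  plan:
    - {"gripper": 42.3, "translation": [0, 0, 0], "roll": 0}
    - {"gripper": 42.7, "translation": [0, 0, 0], "roll": 0}
    - {"gripper": 43.2, "translation": [0, 0, 0], "roll": 0}
    - {"gripper": 45, "translation": [0, 0, 0], "roll": 0}
    - {"gripper": 60, "translation": [0, 0, 0], "roll": 0}
    - {"gripper": 65, "translation": [0, 0, -10], "roll": 0}
    - {"gripper": 70, "translation": [0, 0, -40], "roll": 0}
    - {"gripper": 80, "translation": [0, 0, -40], "roll": 10.4}

```text
time: 49.75
position: [0.6201, 0.1481, 0.0932]
eef_rot: [[-0.965, 0.262, -0.0], [0.262, 0.965, 0.0], [0.0, 0.0, -1.0]]
force: [0.9, 0.1, -0.1]
grip_width: 0.0733
grip_force: 0.0
```

>>> step_arm:
  plan:
    - {"gripper": 80, "translation": [0, 0, 0], "roll": 10.5}
    - {"gripper": 80, "translation": [0, 0, 0], "roll": 10.5}
    - {"gripper": 80, "translation": [0, 0, 0], "roll": 10.5}
    - {"gripper": 80, "translation": [0, 0, 0], "roll": 10.5}
    - {"gripper": 80, "translation": [0, 0, 0], "roll": 10.5}
    - {"gripper": 80, "translation": [0, 0, 0], "roll": 10.5}
    - {"gripper": 80, "translation": [0, 0, 0], "roll": 10.5}
    - {"gripper": 80, "translation": [0, 0, 0], "roll": 6.8}

```text
time: 50.75
position: [0.6204, 0.1484, 0.0926]
eef_rot: [[0.095, 0.995, 0.001], [0.995, -0.095, 0.001], [0.001, 0.001, -1.0]]
force: [-0.2, -0.6, -0.2]
grip_width: 0.0802
grip_force: 0.0
```

```bash
python3 g.py w 622 149 4; python3 - <<'E'
from h import *
im=env.get_image('side');u=proj(im,np.array([[.622,.149,.022]]))[0]
ds=[d for d in env.cut_out('side','pot1') if np.hypot((d['extent'][0]+d['extent'][2])/2-u[0],(d['extent'][1]+d['extent'][3])/2-u[1])<30]
for d in ds: print(round(d['confidence'],2),np.round(d['extent'],1),int(d['mask'].sum()))
w=proj(im,pot(.622,.149,.022,-.07));print(w.min(0),w.max(0))
if ds:
    m=ds[0]['mask'].astype(float)
    f=lambda q:np.abs(sil(im,[pot(q[0],q[1],.022,q[2])])-m).sum()/m.sum()
    r=differential_evolution(f,[(.58,.66),(.1,.2),(-.5,.5)],seed=1,tol=1e-6);print(r.x,r.fun)
h=cv2.cvtColor(im['color'],cv2.COLOR_BGR2HSV)[165:200,315:362]
for n,lo,hi in(('amber',5,20),('blue',100,130)):
    m=((h[...,0]>=lo)&(h[...,0]<=hi)&(h[...,1]>110)&(h[...,2]>50));y,x=np.nonzero(m);print(n,len(x),(x.min()+315,x.max()+315,y.min()+165,y.max()+165) if len(x) else '')
E
```

```text
t 50.75 pos [0.6204 0.1484 0.0926] F [-0.2 -0.6 -0.2] w 80.2 g 0.0 yawY -5.46 q7 -12.1
tool move mm [ 0.7  1.5 88.6]
0.77 [335.2 173.7 356.5 189.9] 281
[327.79841894 173.05505583] [350.26714214 191.05139381]
[ 0.63816879  0.14528704 -0.23215709] 0.23982973972507157
amber 90 (np.int64(334), np.int64(341), np.int64(176), np.int64(190))
blue 61 (np.int64(348), np.int64(355), np.int64(173), np.int64(199))
```

pot2 lies level at about (0.639, 0.146). Taking it by its ends.

>>> step_arm:
  plan:
    - {"gripper": 82, "translation": [-0.5, 18.5, 10], "roll": 0}
    - {"gripper": 82, "translation": [0, 0, 25], "roll": 0}
    - {"gripper": 82, "translation": [0, 0, 28], "roll": 0}
    - {"gripper": 82, "translation": [0, 0, 17], "roll": 0}
    - {"gripper": 80, "translation": [0, 0, 8], "roll": 0}
    - {"gripper": 65, "translation": [0, 0, 0], "roll": 0}
    - {"gripper": 50, "translation": [0, 0, 0], "roll": 0}
    - {"gripper": 45, "translation": [0, 0, 0], "roll": 0}

```text
time: 51.85
position: [0.6393, 0.1463, 0.0047]
eef_rot: [[0.091, 0.996, 0.002], [0.996, -0.091, 0.001], [0.001, 0.002, -1.0]]
force: [0.8, 0.1, 1.8]
grip_width: 0.058
grip_force: 29.4
```

>>> step_arm:
  plan:
    - {"gripper": 45, "translation": [0, 0, 0], "roll": 0}

```text
time: 51.98
position: [0.6393, 0.1463, 0.0047]
eef_rot: [[0.091, 0.996, 0.002], [0.996, -0.091, 0.001], [0.001, 0.002, -1.0]]
force: [-0.0, -0.1, 2.9]
grip_width: 0.0576
grip_force: 29.6
```

>>> step_arm:
  plan:
    - {"gripper": 45, "translation": [0, 0, -5], "roll": 0}
    - {"gripper": 45, "translation": [0, 0, -20], "roll": 0}
    - {"gripper": 45, "translation": [0, 0, -40], "roll": 0}
    - {"gripper": 45, "translation": [0, 0, -45], "roll": 0}
    - {"gripper": 45, "translation": [-25, -6, -25], "roll": 0}
    - {"gripper": 45, "translation": [-45, -10, 0], "roll": 0}
    - {"gripper": 45, "translation": [-45, -10, 0], "roll": 0}
    - {"gripper": 45, "translation": [-43, -10, 0], "roll": 0}

```text
time: 52.98
position: [0.588, -0.0097, 0.1402]
eef_rot: [[0.091, 0.996, 0.002], [0.996, -0.091, 0.0], [0.001, 0.002, -1.0]]
force: [1.2, 0.2, -0.4]
grip_width: 0.0577
grip_force: 29.6
```

>>> step_arm:
  plan:
    - {"gripper": 45, "translation": [0, 0, 10], "roll": 0}
    - {"gripper": 45, "translation": [0, 0, 15], "roll": 0}
    - {"gripper": 45, "translation": [0, 0, 10], "roll": 0}
    - {"gripper": 45, "translation": [0, 0, 0], "roll": 0}

```text
time: 53.48
position: [0.5875, -0.0067, 0.1022]
eef_rot: [[0.089, 0.996, -0.003], [0.996, -0.089, -0.0], [-0.001, -0.003, -1.0]]
force: [0.7, -0.7, -1.0]
grip_width: 0.0581
grip_force: 29.6
```

```bash
python3 g.py w 588.9 -7.8 86.6
```

```text
t 53.48 pos [ 0.5875 -0.0067  0.1022] F [ 0.7 -0.7 -1. ] w 58.1 g 29.6 yawY -5.09 q7 1.2
tool move mm [-0.9  1.5 15.6]
```

>>> step_arm:
  plan:
    - {"gripper": 45, "translation": [-1, 1, 5], "roll": 0}
    - {"gripper": 45, "translation": [0, 0, 4], "roll": 0}
    - {"gripper": 45, "translation": [0, 0, 2], "roll": 0}
    - {"gripper": 45, "translation": [0, 0, 1], "roll": 0}
    - {"gripper": 45, "translation": [0, 0, 0], "roll": 0}

```text
time: 54.1
position: [0.5892, -0.0091, 0.0917]
eef_rot: [[0.091, 0.996, 0.0], [0.996, -0.091, 0.0], [0.0, 0.0, -1.0]]
force: [-0.1, -0.0, -0.6]
grip_width: 0.0579
grip_force: 29.6
```

>>> step_arm:
  plan:
    - {"gripper": 45, "translation": [1, 0, 1.5], "roll": 0}
    - {"gripper": 45, "translation": [0, 0, 1], "roll": 0}
    - {"gripper": 45, "translation": [0, 0, 0.8], "roll": 0}
    - {"gripper": 45, "translation": [0, 0, 0], "roll": 0}

```text
time: 54.6
position: [0.5893, -0.0081, 0.0883]
eef_rot: [[0.091, 0.996, -0.0], [0.996, -0.091, 0.0], [0.0, -0.0, -1.0]]
force: [-0.1, -0.1, -0.5]
grip_width: 0.0577
grip_force: 29.6
```

>>> step_arm:
  plan:
    - {"gripper": 45, "translation": [0, 0, 0.8], "roll": 0}
    - {"gripper": 45, "translation": [0, 0, 0.8], "roll": 0}
    - {"gripper": 45, "translation": [0, 0, 0], "roll": 0}

```text
time: 54.98
position: [0.5893, -0.0081, 0.0867]
eef_rot: [[0.091, 0.996, -0.0], [0.996, -0.091, 0.0], [0.0, -0.0, -1.0]]
force: [0.3, -0.4, -0.2]
grip_width: 0.0577
grip_force: 29.6
```

>>> step_arm:
  plan:
    - {"gripper": 45, "translation": [0, 0, 0.8], "roll": 0}
    - {"gripper": 45, "translation": [0, 0, 0], "roll": 0}

```text
time: 55.22
position: [0.5894, -0.0081, 0.0862]
eef_rot: [[0.091, 0.996, 0.0], [0.996, -0.091, 0.0], [0.0, 0.0, -1.0]]
force: [-1.4, 0.4, 0.8]
grip_width: 0.0576
grip_force: 29.6
```

>>> step_arm:
  plan:
    - {"gripper": 45, "translation": [0, 0, 0.6], "roll": 0}
    - {"gripper": 45, "translation": [0, 0, 0], "roll": 0}

```text
time: 55.48
position: [0.5895, -0.0081, 0.0859]
eef_rot: [[0.091, 0.996, 0.001], [0.996, -0.091, 0.0], [0.0, 0.001, -1.0]]
force: [-0.7, 0.3, 5.2]
grip_width: 0.0582
grip_force: 29.5
```

Seated (5 N). Releasing and rising.

>>> step_arm:
  plan:
    - {"gripper": 62, "translation": [0, 0, 0], "roll": 0}
    - {"gripper": 72, "translation": [0, 0, 0], "roll": 0}
    - {"gripper": 82, "translation": [0, 0, 0], "roll": 0}
    - {"gripper": 82, "translation": [0, 0, -15], "roll": 0}
    - {"gripper": 82, "translation": [0, 0, -40], "roll": 0}
    - {"gripper": 82, "translation": [0, 0, -50], "roll": 0}
    - {"gripper": 82, "translation": [40, 0, -20], "roll": 0}
    - {"gripper": 82, "translation": [55, 0, 0], "roll": 0}

```text
time: 56.48
position: [0.6001, 0.0854, 0.2146]
eef_rot: [[0.095, 0.995, 0.007], [0.995, -0.095, 0.001], [0.002, 0.006, -1.0]]
force: [-0.1, 0.8, 0.6]
grip_width: 0.0818
grip_force: 0.0
```

>>> step_arm:
  plan:
    - {"gripper": 82, "translation": [55, 0, 0], "roll": 0}
    - {"gripper": 82, "translation": [50, 0, 0], "roll": 0}
    - {"gripper": 82, "translation": [0, 0, 0], "roll": 0}
    - {"gripper": 82, "translation": [0, 0, 0], "roll": 0}

```text
time: 56.98
position: [0.6077, 0.1903, 0.211]
eef_rot: [[0.091, 0.996, 0.001], [0.996, -0.091, -0.001], [-0.001, 0.001, -1.0]]
force: [-0.3, -0.3, -0.3]
grip_width: 0.0818
grip_force: 0.0
```

```bash
python3 - <<'E'
from h import *
print(env.state()['time'])
P=pyramid((.588,-.0075,0,-.09),((-46,28),(0,28),(46,28),(-23,65.5),(23,65.5),(0,103)))
for c,box in(('top',(280,130,372,200)),('side',(320,180,372,255))):
    im=env.get_image(c)
    for n,p in zip(('b1','b2','b3','u-','u+','top'),P):
        w=proj(im,p);print(c,n,np.r_[w.min(0),w.max(0)].round(0))
    for l in('mate',):
      for d in env.cut_out(c,l):
        e=d['extent']
        if box[0]<(e[0]+e[2])/2<box[2] and box[1]<(e[1]+e[3])/2<box[3]: print(c,l,round(d['confidence'],2),np.round(e,0),int(d['mask'].sum()))
E
```

```text
56.975
top b1 [338. 160. 360. 192.]
top b2 [316. 158. 339. 190.]
top b3 [293. 157. 317. 189.]
top u- [327. 154. 351. 187.]
top u+ [304. 152. 328. 186.]
top top [316. 148. 341. 183.]
top mate 0.76 [304. 151. 325. 185.] 391
side b1 [338. 227. 363. 247.]
side b2 [334. 214. 358. 233.]
side b3 [330. 201. 354. 220.]
side u- [336. 212. 361. 232.]
side u+ [332. 199. 357. 219.]
side top [334. 196. 360. 217.]
```

```bash
python3 - <<'E'
from h import *
for c,u in(('top',(328,166)),('side',(347,206))):
    env.get_image(c)
    for l in('pot1','base1'):
        for d in env.cut_out(c,l):
            e=d['extent']
            if abs((e[0]+e[2])/2-u[0])<22 and abs((e[1]+e[3])/2-u[1])<32: print(c,l,round(d['confidence'],2),np.round(e,0),int(d['mask'].sum()))
print(env.close_job())
E
```

```text
top pot1 0.91 [330. 157. 354. 192.] 400
top pot1 0.82 [319. 147. 343. 184.] 747
top base1 0.66 [319. 185. 337. 191.] 59
side pot1 0.89 [339. 215. 362. 235.] 368
side pot1 0.63 [334. 196. 359. 217.] 386
side base1 0.64 [332. 209. 337. 219.] 62
the job is handed in; nothing more can be done
None
```

I handed the job in at about 57 s of the 67 s allowed: the reject is in the basin, and the last camera measurements put one drainer pot in the freed gap and the other on top, but no verdict came back.

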